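# Set out the country station on the model railway

## Robot

A 7-joint arm with a two-finger parallel gripper is mounted at the origin on the work surface. World frame = base frame: x ahead of the robot, y to its left, z up, the work surface at z = 0. Lengths are in mm, angles in rad, forces in N, time in s.
With the tool pointing down it reaches from about 350 to 900 mm from the base axis. Payload 7.2 kg.
Tool frame: the origin (TCP) lies on the centre line of the jaws, within the pads' length; the fingertips stand bot.tips_ahead ahead of it and the grasp point (between the pads) lies 6 mm ahead of it (bot.tips_ahead is the distance from the TCP to the fingertips, in mm); z points along the fingers, y is the line along which they close (so a half turn about z gives the same grasp; the last joint's range is limited). The gripper opens to 88 mm and grips with 3 to 60 N. Pads are 20 mm wide; open, the fingers measure 115 mm over their backs; the gripper's body (75 mm by 178 mm) begins 61 mm behind the grasp point.
Start: joints at [1.166, 0.411, -0.013, 1.596, 0.006, 1.134, -0.082], TCP at [206.531, -589.892, 247.653] pointing down, gripper open.
Joint ranges: [-2.95, 2.95], [-0.29, 1.99], [-1.47, 1.44], [0.14, 2.54], [-1.03, 4.17], [0.13, 1.85], [-2.86, 2.86]. Speed limits (rad/s): [2.39, 2.39, 3.01, 3.01, 3.14, 3.14, 3.14].

## Interface

Orientations are given as a unit quaternion [w, x, y, z].
In Python, from station import bot gives the robot as it stands.
- The arm moves only by the tool arm_command, never from a script. Its argument "rows" is a list of rows, each a list of 7 numbers: the shift along the tool's x, y, z in units of 30 mm (1.0 is 30 mm), then the turn, a rotation vector about the tool's x, y, z in units of 6 degrees (1.0 is 6 degrees), then the finger opening in mm, from 0 to 87.8. A call has 1 to 8 rows; each row shifts and turns the commanded pose from where the row before left it, along the tool's axes as they then stand; what a row does not reach is not made up. A row lasts 1/10 s, in which the tool goes at most 50 mm and 8.59 degrees, less where a joint would pass 70% of its speed; a pose out of reach is approached as far as the arm can. A call is refused whole if a number of a shift passes 1 or a number of a turn 1, either way. A call with a gripper value outside its range is refused whole. The fingers move at their own pace and stop on an object; the grip force is fixed at half the most. Time passes only in rows, so rows that do not move let the fingers close. It gives the time, the measured TCP pose, the force, the opening and the grip force at its end, in the units of the state.
- bot.get_obs(): the state, without advancing time (a new reading comes with each control period).
- bot.capture(name): name is "scene" or "top"; returns a dict with "pixels" (400x640x3 uint8, red, green, blue), "fx", "fy", "cx", "cy" (pixels), "k1" (the pictures are not rectified: a ray, as slopes to the right and down, at radius r is drawn at 1 + k1 r^2 times it, then the intrinsics apply), "cam_to_world" (4x4, takes a point from camera to world coordinates). Camera axes: x right, y up, looking along -z (the intrinsics and any distortion apply to the point x, -y, -z); pixel columns grow to the right and rows downward; lengths in mm; the calibration is good to about 2 mm. A picture is of the moment at which its call begins. There is no depth.
- bot.job_done(): hands the job in; it is judged then, once.
Trained networks look in the newest picture that a camera, given by its name, has taken for a name from the list of things; names that differ only in an ending like _2 or _b are one class to them, and where a whole thing is asked for, a point or a joint stands for the part that bears it (a point fixed in the world has none). Each returns a list of dicts, best first, with "p" (0 to 1); they miss things now and then, are a little off and sometimes report something else, mostly with a low value. They report only what shows in the picture. A call takes as long as a camera call. They do not tell look-alikes from the thing itself.
- bot.look_for(target, camera): "uv" ([column, row] in pixels, amid what is visible of it).
- bot.silhouettes(target, camera): "pixels" (400x640 bool, what is visible of it) and "uv" ([column, row] in pixels, amid what is visible of it).
- bot.spot_point(target, camera): "uv" ([column, row] in pixels: a listed point, or the origin of a listed thing).
The state is a dict: "time_s": time; "joints": joint angles; "joint_velocities": joint speeds; "effort": joint torques, N m; "ee_pos": TCP position; "eef_rot": TCP orientation; "force": force on the tool from outside, world axes, zero at the start; "moment": the same for the moment, N m; "finger_gap": finger opening in mm; "grip_force": force on a finger pad.
Only numpy, scipy, OpenCV 4.12 (cv2) and the standard library are available. Lean on these libraries where they do the work, as an engineer would, in place of code of your own. Each camera call takes 0.05 s, during which the arm holds its last target. There are 200 camera calls.

## Task

Set out the little country station on the layout: stand the station house in the middle of the platform, its long sides along the track, with its loose roof sitting squarely on top of it. Stand the signal box midway between the platform and the level crossing, its long sides along the track, and the water tower midway between the platform and the coal bunker, both in line with the middle of the platform's width. Keep the models upright, and leave the loose goods wagon and the two fir trees where they are.

Things in the scene. Friction and masses are not known exactly. Their poses are not given: they have to be found in the camera images.
- house: station house without its roof: cream walls, brick plinth, flat card top with a white lamp strip; 50 mm deep (x), 100 mm long (y), 45 mm high. Loose, 70 to 120 g, stands on the grass on the robot's side of the platform. Origin: centre of its underside, z up. Plain vertical walls, to be gripped across the 50 mm.
- roof: the house's lift-off roof: brown tiled, flat underside 66 (x) by 116 mm (y), ridge along y at 26 mm height; from mid-ridge rises a brick chimney, 14 (x) by 22 mm (y), top 48 mm above the underside: grip it there. Loose, 35-60 g, lies flat on the grass. Origin: centre of its underside, z up. On the house it overhangs 8 mm all round, its origin 45 mm above the house's; nothing locates it.
- signal_box: signal box: narrower brick ground floor (38 x 50 mm, 48 mm high) under a timber cabin with a row of windows and a flat slate roof, 44 mm (x) by 56 mm (y), with plain vertical sides from 48 to 90 mm height, where it is gripped across the 44 mm. Loose, 60 to 105 g, stands on the grass. Origin: centre of its underside, z up.
- water_tower: round water tower: brick shaft under a dark steel tank 46 mm across, with vertical sides from 54 to 82 mm height (grip there), shallow cone roof to 88 mm. Loose, 60 to 105 g, stands on the grass. Origin: centre of its underside, z up.
- station: fixed station: concrete platform 90 mm wide (x), 260 long (y), 8 high; two tracks along its +x side, parallel to y, a train on the farther one, to 52 mm high. Two 53 mm lamps on the platform, 34 mm to +x, 118 mm either side of its middle. Origin: centre of the platform at ground level (z = 0), x across, y along it. The ground round it is flat, z = 0.
- crossing: level crossing (fixed): grey road 80 mm wide over the tracks at one end of the platform, left or right, with two raised red and white barriers (72 mm high). Origin: on the road's middle line and the platform's axis, on the ground, 275 mm from the platform's centre (road's edge 235 mm, platform's end 130 mm from it: midway is 182.5 mm). x along the road, y along the track.
- coal_bunker: coal bunker (fixed) at the platform's other end: timber-walled box 56 (x) by 70 mm (y), heaped with black coal to 30 mm height, a small crane (54 mm high) on its track side. Origin: its centre, on the ground and the platform's axis, 275 mm from the platform's centre (near wall 240 mm, platform's end 130 mm from it: midway is 185 mm).
- wagon: loose dark grey open goods wagon, 31 x 112 mm over its buffers, 34 mm high, set aside among the buildings: to be left alone. Origin: centre of its underside.
- fir_a: loose fir tree, 80 mm high, 26 mm across, on a round base, behind the platform (on the robot's side of it, 60 mm from its axis and about 105 mm to +y of its middle): to be left alone. Origin: centre of its base.
- fir_b: a second such fir tree, about 105 mm to -y of the platform's middle: to be left alone. Origin: centre of its base.
Things that resemble listed ones, but are neither listed nor needed, are in the scene too. There is more than one size of the roof; the job needs the middle-sized.

How it is judged (in metres and radians):
At the end, for the whole second after the job is handed in: House centred on the platform (12 mm across, 15 mm along, 0.15 rad); roof on it (8 mm, 0.15 rad); signal box and water tower on the ground, each midway between platform and its neighbour (12 mm; 15 mm off the axis; box 0.2 rad); all upright, at rest; wagon and firs left (x of house in the frame of station between -0.012 and 0.012 m and y of house in the frame of station between -0.015 and 0.015 m and z of house in the frame of station between 0.005 and 0.011 m and angle between the y axis of house and the y axis of station, either way round below 0.15 rad and horizontal distance between roof and house below 0.008 m and angle between the y axis of roof and the y axis of house, either way round below 0.15 rad and z of roof in the frame of house between 0.042 and 0.048 m and ((y of crossing in the frame of station above 0 m and y of signal_box in the frame of station between 0.1705 and 0.1945 m) or (y of crossing in the frame of station below 0 m and y of signal_box in the frame of station between -0.1945 and -0.1705 m)) and x of signal_box in the frame of station between -0.015 and 0.015 m and z of signal_box in the frame of station between -0.003 and 0.003 m and ((y of coal_bunker in the frame of station above 0 m and y of water_tower in the frame of station between 0.173 and 0.197 m) or (y of coal_bunker in the frame of station below 0 m and y of water_tower in the frame of station between -0.197 and -0.173 m)) and x of water_tower in the frame of station between -0.015 and 0.015 m and z of water_tower in the frame of station between -0.003 and 0.003 m and angle between the y axis of signal_box and the y axis of station, either way round below 0.2 rad and angle between each of house, roof, signal_box, water_tower's own z axis and vertical below 0.08 rad and linear speed of each of house, roof, signal_box, water_tower below 0.02 m/s); the robot touches nothing.
It fails at once if the goods wagon or a fir tree is shifted by more than 15 mm or tipped (distance of any of wagon, fir_a, fir_b from where it was at the start of the episode above 0.015 m or angle between any of wagon, fir_a, fir_b's own z axis and vertical above 0.4 rad).
It fails at once if a building or the roof is tipped over (angle between any of house, roof, signal_box, water_tower's own z axis and vertical above 0.6 rad).
It also fails if it takes over 102 s, if anything falls off the work surface, if the arm or the gripper's body presses on something with over 40 N, if the wrist force passes 120 N, or if a joint passes its speed limit or range.

## Working session

There is one attempt and no reset: what is moved stays moved. The work goes in short steps, Python scripts to look and compute and a tool call to move; the robot and the scene stay as the last step left them, time stands still between calls to the robot, and variables do not carry over. Pictures are saved under pics/ and viewed, at most 14 in all, crops included, and the job is handed in when it is done.

Besides the shell and the picture viewer there is one more tool, called after "Request:" as a command line: name --pt "numbers of a row" for each row, then --argument value for the rest. arm_command: Moves the arm, as the interface text tells. Its arguments: {"type":"object","properties":{"rows":{"type":"array","items":{"type":"array","items":{"type":"number"}}}},"required":["rows"]}

```bash
ls; mkdir -p pics; cat > h.py <<'E'
import numpy as np, cv2
from station import bot
def cap(n,save=None):
    c=bot.capture(n)
    if save: cv2.imwrite(f'pics/{save}.png',c['pixels'][:,:,::-1])
    return c
def ray(c,uv):
    uv=np.atleast_2d(np.array(uv,float))
    d=np.c_[(uv[:,0]-c['cx'])/c['fx'],(uv[:,1]-c['cy'])/c['fy']]
    u=d.copy()
    for _ in range(30): u=d/(1+c['k1']*(u**2).sum(1,keepdims=True))
    M=np.array(c['cam_to_world'])
    return M[:3,3], np.c_[u[:,0],-u[:,1],-np.ones(len(u))]@M[:3,:3].T
def at(c,uv,z):
    o,r=ray(c,uv); return (o+r*((z-o[2])/r[:,2])[:,None])[:,:2]
def proj(c,P):
    M=np.array(c['cam_to_world']); p=(np.atleast_2d(P)-M[:3,3])@M[:3,:3]
    s=np.c_[p[:,0],-p[:,1]]/-p[:,2:]; s=s*(1+c['k1']*(s**2).sum(1,keepdims=True))
    return s*[c['fx'],c['fy']]+[c['cx'],c['cy']]
E
python3 - <<'E'
from h import *
np.set_printoptions(precision=3,suppress=True)
s=bot.get_obs(); print({k:np.round(v,3) for k,v in s.items()}, bot.tips_ahead)
for n in('top','scene'):
    c=cap(n,n+'0'); print(n,c['fx'],c['cx'],c['cy'],c['k1'],np.array(c['cam_to_world']))
    for t in('house','roof','signal_box','water_tower','station','crossing','coal_bunker','wagon','fir_a'):
        print(t,[(np.round(d['uv'],1).tolist(),round(d['p'],2),at(c,d['uv'],0)[0].round().tolist()) for d in bot.spot_point(t,n)])
E
```

```text
pics
{'time_s': np.float64(0.0), 'joints': array([ 1.166,  0.412, -0.013,  1.597,  0.006,  1.134, -0.082]), 'joint_velocities': array([-0.001, -0.002, -0.001, -0.   , -0.   , -0.003, -0.   ]), 'effort': array([  0.   , -58.796,   0.642, -29.108,  -0.054,   0.018,   0.   ]), 'ee_pos': array([ 206.326, -589.467,  246.825]), 'eef_rot': array([-0.001,  0.986,  0.168, -0.   ]), 'force': array([-0.778, -1.082,  0.434]), 'moment': array([-0.035,  0.001,  0.02 ]), 'grip_force': np.float64(0.0), 'finger_gap': np.float64(88.023)} 25.0
top 408.2454959746664 316.11834794219124 198.291330944088 0.00776916828852638 [[  0.016   0.984  -0.179 336.891]
 [ -1.      0.019   0.017 -68.399]
 [  0.02    0.179   0.984 980.454]
 [  0.      0.      0.      1.   ]]
house [([275.2, 221.9], 0.64, [456.0, 13.0])]
roof [([421.2, 219.7], 0.91, [468.0, -341.0]), ([474.9, 196.2], 0.88, [528.0, -476.0]), ([420.7, 292.2], 0.65, [296.0, -335.0])]
signal_box [([142.2, 213.2], 0.75, [471.0, 332.0])]
water_tower [([352.4, 223.7], 0.73, [455.0, -174.0])]
station [([258.8, 148.4], 0.9, [639.0, 59.0])]
crossing [([368.0, 158
[... 285 characters left out ...]
458552027607106 [[  -0.396   -0.526    0.753 1387.308]
 [   0.918   -0.222    0.327  335.775]
 [  -0.005    0.821    0.571  745.95 ]
 [   0.       0.       0.       1.   ]]
house [([345.0, 221.9], 0.85, [449.0, 8.0])]
roof [([231.5, 194.7], 0.83, [454.0, -342.0]), ([259.7, 169.7], 0.74, [297.0, -336.0]), ([180.9, 199.1], 0.73, [530.0, -464.0])]
signal_box []
water_tower [([286.7, 208.6], 0.72, [454.0, -163.0])]
station [([335.9, 268.6], 0.85, [628.0, 52.0])]
crossing [([238.3, 235.5], 0.84, [610.0, -224.0])]
coal_bunker [([450.8, 320.2], 0.69, [681.0, 328.0])]
wagon [([404.4, 235.8], 0.63, [445.0, 168.0])]
fir_a [([306.2, 243.3], 0.62, [570.0, -51.0]), ([392.0, 270.5], 0.58, [583.0, 175.0])]
```

View pics/top0.png

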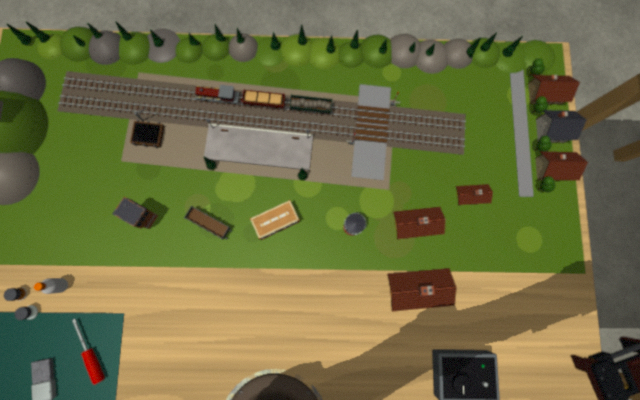

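View pics/scene0.png

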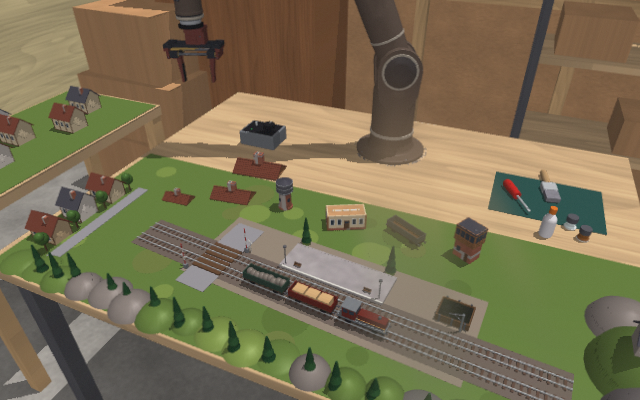

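The top view shows the platform at about (258,146), the crossing to its right at (370,150) and the bunker to its left at (148,133). The signal box is at (135,212), the wagon at (208,221), the house at (275,219) and the tower at (355,223). Three roofs, at (475,194), (419,222) and (422,290), differ in size. I'll now fit models to the silhouettes.

```bash
cat > fit.py <<'E'
from h import *
from scipy.optimize import minimize
def box(a,b,z0,z1,cx=0,cy=0): return np.array([[cx+i*a/2,cy+j*b/2,z] for i in(-1,1) for j in(-1,1) for z in(z0,z1)],float)
def cyl(d,z0,z1): return np.array([[d/2*np.cos(t),d/2*np.sin(t),z] for t in np.linspace(0,6.283,33) for z in(z0,z1)])
M={'house':[box(50,100,0,45)],
 'roof':[np.r_[box(66,116,0,1),box(.1,116,26,26)],box(14,22,20,48)],
 'signal_box':[box(38,50,0,48),box(44,56,48,90)],
 'water_tower':[cyl(30,0,54),np.r_[cyl(46,54,82),[[0,0,88]]]],
 'wagon':[box(31,112,0,34)],'fir':[np.r_[cyl(26,0,15),[[0,0,80]]]],'plat':[box(90,260,0,8)]}
S=4
def render(c,parts,p,z=0,sc=1):
    im=np.zeros((400*S,640*S),np.uint8); R=np.array([[np.cos(p[2]),-np.sin(p[2])],[np.sin(p[2]),np.cos(p[2])]])
    for P in parts:
        Q=P.copy()*[sc,sc,1]; Q[:,:2]=Q[:,:2]@R.T+p[:2]; Q[:,2]+=z
        uv=(proj(c,Q)+.5)*S
        cv2.fillConvexPoly(im,cv2.convexHull((uv*16).astype(np.int32)),1,shift=4)
    return im
def fit(parts,obs,p0,z=0,scale=False,verbose=True):
    # obs: list of (cam, mask)
    ms=[(c,cv2.resize(m.astype(np.uint8),None,fx=S,fy=S,interpolation=cv2.INTER_NEAREST)) for c,m in obs]
    def iou(p):
        sc=p[3] if scale else 1; out=[]
        for c,m in ms:
            r=render(c,parts,[p[0]*1e0,p[1],p[2]],z,sc); out.append((r&m).sum()/max(1,(r|m).sum()))
        return out
    best=None
    for y in ([p0[2]] if p0[2] is not None else np.arange(-1.57,1.57,.39)):
        x0=np.r_[p0[0],p0[1],y,([1.] if scale else [])]
        n=len(x0); sim=np.r_[[x0],x0+np.diag([12,12,.25,.15][:n])]
        r=minimize(lambda p:-sum(iou(p)),x0,method='Nelder-Mead',options=dict(initial_simplex=sim,maxiter=150,xatol=.05,fatol=1e-4))
        if best is None or r.fun<best.fun: best=r
    return best.x, iou(best.x)
E
cat > m1.py <<'E'
from fit import *
np.set_printoptions(precision=3,suppress=True)
C={n:cap(n) for n in('top','scene')}
def run(name,mod,p0,scale=False,tol=40):
    obs=[]
    for n,c in C.items():
        L=[d for d in bot.silhouettes(name,n)]
        u0=proj(c,[p0[0],p0[1],20])[0]
        L=[d for d in L if np.hypot(*(np.array(d['uv'])-u0))<tol]
        if L:
            d=min(L,key=lambda d:np.hypot(*(np.array(d['uv'])-u0))); obs.append((c,d['pixels'])); 
            f,i=fit(M[mod],[obs[-1]],p0,scale=scale); print(name,n,f,np.round(i,2),d['p'],d['pixels'].sum())
    if len(obs)>1: f,i=fit(M[mod],obs,p0,scale=scale); print(name,'BOTH',f,np.round(i,2))
run('house','house',[452,10,None]); run('signal_box','signal_box',[471,332,None]); run('water_tower','water_tower',[455,-170,0.])
for x,y in((461,-341),(529,-470),(296,-335)): run('roof','roof',[x,y,0.],True,20)
run('wagon','wagon',[446,170,None])
for x,y in((571,-48),(585,172)): run('fir_a','fir',[x,y,0.],tol=20)
obs=[]
for n,c in C.items():
    px=c['pixels'].astype(int); hsv=cv2.cvtColor(c['pixels'],cv2.COLOR_RGB2HSV)
    g=((hsv[:,:,1]<45)&(hsv[:,:,2]>105)).astype(np.uint8)
    k,l,st,ce=cv2.connectedComponentsWithStats(g)
    u0=proj(c,[635,56,8])[0]; i=1+np.argmin([np.hypot(*(ce[j]-u0))+ (1e3 if st[j,4]<500 else 0) for j in range(1,k)])
    m=cv2.morphologyEx((l==i).astype(np.uint8),cv2.MORPH_CLOSE,np.ones((5,5))); obs.append((c,m)); cv2.imwrite(f'pics/pm_{n}.png',m*255)
    f,ii=fit(M['plat'],[(c,m)],[635,56,.07]); print('plat',n,f,np.round(ii,2),m.sum())
f,ii=fit(M['plat'],obs,[635,56,.07]); print('plat BOTH',f,np.round(ii,2))
E
python3 m1.py
```

```text
house scene [453.645   9.065  -2.675] [0.94] 0.67 1048
signal_box scene [461.058 321.389   2.559] [0.95] 0.67 1192
water_tower top [ 445.559 -170.448    0.327] [0.9] 0.58 408
water_tower scene [ 446.451 -170.895    0.537] [0.9] 0.85 467
water_tower BOTH [ 446.036 -170.605    0.434] [0.9  0.89]
roof top [ 460.839 -335.183    0.127    0.998] [0.96] 0.55 1370
roof scene [ 454.463 -338.247    0.141    0.999] [0.9] 0.95 697
roof BOTH [ 459.587 -335.837    0.133    0.989] [0.94 0.85]
roof top [ 533.311 -471.119    0.092    0.69 ] [0.94] 0.73 647
roof scene [ 531.672 -473.173    0.161    0.656] [0.83] 0.77 337
roof BOTH [ 533.154 -471.577    0.104    0.681] [0.93 0.8 ]
roof top [ 302.579 -335.985    0.108    1.295] [0.97] 0.59 2466
roof scene [ 290.355 -340.576    0.092    1.27 ] [0.92] 0.82 800
roof BOTH [ 301.05  -336.22     0.098    1.275] [0.95 0.77]
wagon top [451.882 174.506   2.649] [0.84] 0.62 605
wagon scene [437.201 167.262  -0.534] [0.82] 0.92 646
wagon BOTH [447.79  168.378  -0.494] [0.83 0.74]
fir_a scene [565.156 -53.375   0.644] [0.85] 0.72 170
fir_a scene [584.154 170.379  -0.311] [0.86] 0.7 194
plat top [644.592  60.199  -0.091] [0.98] 3860
plat scene [650.431  56.507  -0.085] [0.7] 4854
plat BOTH [644.835  59.409  -0.089] [0.97 0.69]
```

```bash
cat > m2.py <<'E'
from fit import *
np.set_printoptions(precision=3,suppress=True)
def ngmask(c,p,h=20,rad=40):
    b=cv2.GaussianBlur(c['pixels'],(3,3),0).astype(int); r,g,bl=b[...,0],b[...,1],b[...,2]
    m=(~(g>1.12*np.maximum(r,bl+5))).astype(np.uint8)
    m=cv2.morphologyEx(m,cv2.MORPH_OPEN,np.ones((3,3)))
    k,l,st,ce=cv2.connectedComponentsWithStats(m); u=proj(c,[p[0],p[1],h])[0]
    w=l[int(u[1])-2:int(u[1])+3,int(u[0])-2:int(u[0])+3].ravel(); w=w[w>0]
    return (l==np.bincount(w).argmax()) if len(w) else m*0
def draw(im,c,mod,p,z=0,sc=1,col=(0,0,255)):
    r=render(c,M[mod],p,z,sc); cs,_=cv2.findContours(r,cv2.RETR_EXTERNAL,cv2.CHAIN_APPROX_NONE); cv2.drawContours(im,cs,-1,col,1)
if __name__=='__main__':
    C={n:cap(n) for n in('top','scene')}; F={'plat':[644.6,60.2,-.091]}
    for name,p0,h in(('house',[453,9,.467],30),('signal_box',[461,321,-.583],60),('roof',[460,-336,.13],10),('water_tower',[446,-170,0.],65),('wagon',[448,170,-.5],20)):
        obs=[]
        for n,c in C.items():
            m=ngmask(c,p0,h); obs.append((c,m)); f,i=fit(M[name],[(c,m)],p0); print(name,n,f,np.round(i,2))
            if n=='top': F[name]=f
        f,i=fit(M[name],obs,p0); print(name,'BOTH',f,np.round(i,2)); F[name]=f
    for n,(a,b,w,h) in(('top',(100,110,400,190)),('scene',(150,140,350,220))):
        im=cv2.resize(C[n]['pixels'][:,:,::-1],None,fx=S,fy=S,interpolation=cv2.INTER_NEAREST)
        for k,f in F.items(): draw(im,C[n],k,f)
        im=im[b*S:(b+h)*S,a*S:(a+w)*S]; cv2.imwrite(f'pics/ov_{n}.png',cv2.resize(im,None,fx=.5,fy=.5,interpolation=cv2.INTER_AREA))
E
python3 m2.py
```

```text
house top [459.038  11.579   0.464] [0.91]
house scene [447.817  21.149   0.661] [0.01]
house BOTH [458.07   12.675   0.457] [0.91 0.01]
signal_box top [463.267 325.673  -0.491] [0.95]
signal_box scene [459.932 323.068  -0.64 ] [0.01]
signal_box BOTH [463.204 325.573  -0.49 ] [0.95 0.01]
roof top [ 459.832 -333.425    0.151] [0.91]
roof scene [ 457.222 -334.461    0.176] [0.02]
roof BOTH [ 459.825 -333.425    0.151] [0.91 0.02]
water_tower top [ 445.618 -169.633    0.171] [0.87]
water_tower scene [ 438.492 -175.479    0.309] [0.]
water_tower BOTH [ 445.613 -169.635    0.171] [0.87 0.  ]
wagon top [450.317 170.357  -0.487] [0.82]
wagon scene [463.453 167.903  -0.139] [0.01]
wagon BOTH [450.317 170.357  -0.487] [0.82 0.01]
```

View pics/ov_top.png

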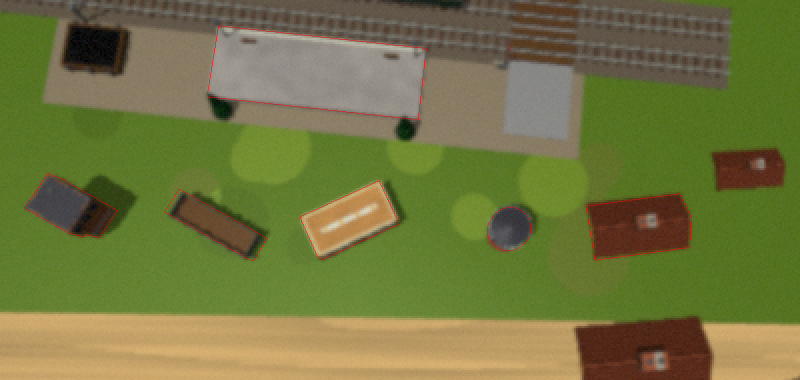

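View pics/ov_scene.png

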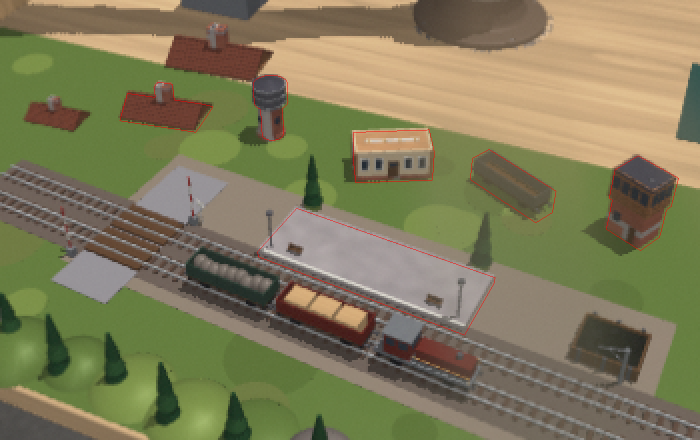

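Both overlays match the picture: platform, house, signal box, tower and wagon outlines fit, and the middle roof at (460,-334) fits scale 0.99. I'll write a planner that prints rounded rows.

```bash
cat > plan.py <<'E'
import numpy as np,sys,json
from scipy.spatial.transform import Rotation as Ro
from station import bot
# waypoints: x,y,z,theta(world angle of tool x),gap,hold rows ; 'start' optional override
def theta(R): return np.arctan2(R[1,0],R[0,0])
def plan(wps,start=None,q=.05):
    if start is None:
        s=bot.get_obs(); w,x,y,z=s['eef_rot']; R=Ro.from_quat([x,y,z,w]).as_matrix(); p=np.array(s['ee_pos'],float)
        print('now',p.round(1),'th',round(theta(R),3),'tilt',R[:2,2].round(4),'gap',round(float(s['finger_gap']),1),'t',round(float(s['time_s']),1),'q7',s['joints'].round(2)[[0,6]]); th=theta(R)
    else: p=np.array(start[:3],float); th=start[3]
    rows=[]
    for x,y,z,t,gap,hold in wps:
        g=np.array([x,y,z],float); dth=(t-th+np.pi)%(2*np.pi)-np.pi
        n=max(1,int(np.ceil(max(np.linalg.norm(g-p)/29,abs(dth)/.1))))
        P0,T0=p.copy(),th
        if np.linalg.norm(g-p)<.7 and abs(dth)<.006: n=0
        for i in range(1,n+1):
            qq=q if i<n else .01
            d=P0+(g-P0)*i/n-p; c,s_=np.cos(th),np.sin(th)
            X=np.array([c,s_,0]);Y=np.array([s_,-c,0]);Z=np.array([0,0,-1.])
            a=[round(round(float(d@v)/30/qq)*qq,2)+0. for v in(X,Y,Z)]
            rz=round(round(-(T0+dth*i/n-th)/np.radians(6)/qq)*qq,2)+0.
            p=p+30*(a[0]*X+a[1]*Y+a[2]*Z); th-=rz*np.radians(6)
            rows.append(a+[0,0,rz,gap])
        rows+=[[0,0,0,0,0,0,gap]]*hold
    for i in range(0,len(rows),8): print(json.dumps(rows[i:i+8]))
    print('end',p.round(1),round(th,3))
E
python3 -c "
from plan import *
plan([(446,-170,150,1.48,87.8,0),(446,-170,81,1.48,87.8,1)])"
```

```text
now [ 206.5 -589.9  247.7] th 0.337 tilt [ 0.     -0.0001] gap 88.1 t 2.1 q7 [ 1.17 -0.08]
[[0.7, -0.6, 0.2, 0, 0, -0.6, 87.8], [0.7, -0.55, 0.15, 0, 0, -0.6, 87.8], [0.75, -0.5, 0.2, 0, 0, -0.6, 87.8], [0.75, -0.45, 0.15, 0, 0, -0.65, 87.8], [0.8, -0.4, 0.2, 0, 0, -0.6, 87.8], [0.85, -0.35, 0.2, 0, 0, -0.6, 87.8], [0.8, -0.25, 0.15, 0, 0, -0.6, 87.8], [0.9, -0.25, 0.2, 0, 0, -0.6, 87.8]]
[[0.85, -0.2, 0.2, 0, 0, -0.6, 87.8], [0.9, -0.1, 0.15, 0, 0, -0.6, 87.8], [0.9, -0.1, 0.2, 0, 0, -0.6, 87.8], [0.9, 0.0, 0.15, 0, 0, -0.65, 87.8], [0.9, 0.05, 0.2, 0, 0, -0.6, 87.8], [0.85, 0.1, 0.2, 0, 0, -0.6, 87.8], [0.9, 0.15, 0.15, 0, 0, -0.6, 87.8], [0.9, 0.2, 0.2, 0, 0, -0.6, 87.8]]
[[0.85, 0.25, 0.15, 0, 0, -0.6, 87.8], [0.82, 0.32, 0.21, 0, 0, -0.62, 87.8], [0.0, 0.0, 0.75, 0, 0, 0.0, 87.8], [0.0, 0.0, 0.8, 0, 0, 0.0, 87.8], [0.0, 0.0, 0.75, 0, 0, 0.0, 87.8], [0, 0, 0, 0, 0, 0, 87.8]]
end [ 445.9 -169.9   80.9] 1.48
```

Request:
arm_command --pt "0.7 -0.6 0.2 0 0 -0.6 87.8" --pt "0.7 -0.55 0.15 0 0 -0.6 87.8" --pt "0.75 -0.5 0.2 0 0 -0.6 87.8" --pt "0.75 -0.45 0.15 0 0 -0.65 87.8" --pt "0.8 -0.4 0.2 0 0 -0.6 87.8" --pt "0.85 -0.35 0.2 0 0 -0.6 87.8" --pt "0.8 -0.25 0.15 0 0 -0.6 87.8" --pt "0.9 -0.25 0.2 0 0 -0.6 87.8"

```text
time_s: 2.9
ee_pos: [314.1, -402.4, 204.2]
eef_rot: [0.0, 0.912, 0.411, 0.0]
force: [0.9, -0.0, 0.4]
finger_gap: 87.8
grip_force: 0.0
```

Request:
arm_command --pt "0.85 -0.2 0.2 0 0 -0.6 87.8" --pt "0.9 -0.1 0.15 0 0 -0.6 87.8" --pt "0.9 -0.1 0.2 0 0 -0.6 87.8" --pt "0.9 0 0.15 0 0 -0.65 87.8" --pt "0.9 0.05 0.2 0 0 -0.6 87.8" --pt "0.85 0.1 0.2 0 0 -0.6 87.8" --pt "0.9 0.15 0.15 0 0 -0.6 87.8" --pt "0.9 0.2 0.2 0 0 -0.6 87.8"

```text
time_s: 3.7
ee_pos: [420.4, -214.6, 160.6]
eef_rot: [0.0, 0.779, 0.627, 0.0]
force: [-0.1, -0.6, 0.3]
finger_gap: 88.2
grip_force: 0.0
```

Request:
arm_command --pt "0.85 0.25 0.15 0 0 -0.6 87.8" --pt "0.8 0.3 0.2 0 0 -0.6 87.8" --pt "0 0 0 0 0 0 87.8" --pt "0 0 0 0 0 0 87.8"

```text
time_s: 4.1
ee_pos: [445.2, -169.8, 150.0]
eef_rot: [-0.0, 0.739, 0.674, -0.0]
force: [-0.1, -0.5, 0.1]
finger_gap: 87.5
grip_force: 0.0
```

```bash
python3 -c "
from plan import *
plan([(446,-170,81,1.48,87.8,1),(446,-170,81,1.48,40,6)])
print('carry'); plan([(446,-170,190,1.48,40,0),(661.4,244.4,190,1.48,40,0),(661.4,244.4,100,1.48,40,2)],[446,-170,81,1.48])"
```

```text
now [ 445.2 -169.8  150. ] th 1.48 tilt [-0.0004  0.0001] gap 87.5 t 4.1 q7 [ 0.64 -0.  ]
[[0.0, 0.0, 0.75, 0, 0, 0.0, 87.8], [0.0, 0.0, 0.8, 0, 0, 0.0, 87.8], [0.0, 0.03, 0.75, 0, 0, 0.0, 87.8], [0, 0, 0, 0, 0, 0, 87.8], [0, 0, 0, 0, 0, 0, 40], [0, 0, 0, 0, 0, 0, 40], [0, 0, 0, 0, 0, 0, 40], [0, 0, 0, 0, 0, 0, 40]]
[[0, 0, 0, 0, 0, 0, 40], [0, 0, 0, 0, 0, 0, 40]]
end [ 446.1 -169.9   81. ] 1.48
carry
[[0.0, 0.0, -0.9, 0, 0, 0.0, 40], [0.0, 0.0, -0.9, 0, 0, 0.0, 40], [0.0, 0.0, -0.9, 0, 0, 0.0, 40], [0.0, 0.0, -0.93, 0, 0, 0.0, 40], [0.85, 0.35, 0.0, 0, 0, 0.0, 40], [0.85, 0.35, 0.0, 0, 0, 0.0, 40], [0.85, 0.35, 0.0, 0, 0, 0.0, 40], [0.85, 0.35, 0.0, 0, 0, 0.0, 40]]
[[0.85, 0.35, 0.0, 0, 0, 0.0, 40], [0.85, 0.35, 0.0, 0, 0, 0.0, 40], [0.85, 0.35, 0.0, 0, 0, 0.0, 40], [0.85, 0.35, 0.0, 0, 0, 0.0, 40], [0.85, 0.3, 0.0, 0, 0, 0.0, 40], [0.8, 0.35, 0.0, 0, 0, 0.0, 40], [0.85, 0.35, 0.0, 0, 0, 0.0, 40], [0.85, 0.35, 0.0, 0, 0, 0.0, 40]]
[[0.85, 0.35, 0.0, 0, 0, 0.0, 40], [0.85, 0.35, 0.0, 0, 0, 0.0, 40], [0.85, 0.35, 0.0, 0, 0, 0.0, 40], [0.85, 0.35, 0.0, 0, 0, 0.0, 40], [0.86, 0.35, 0.0, 0, 0, 0.0, 40], [0.0, 0.0, 0.75, 0, 0, 0.0, 40], [0.0, 0.0, 0.75, 0, 0, 0.0, 40], [0.0, 0.0, 0.75, 0, 0, 0.0, 40]]
[[0.0, 0.0, 0.75, 0, 0, 0.0, 40], [0, 0, 0, 0, 0, 0, 40], [0, 0, 0, 0, 0, 0, 40]]
end [661.5 244.5  99.9] 1.48
```

Request:
arm_command --pt "0 0 0.75 0 0 0 87.8" --pt "0 0 0.8 0 0 0 87.8" --pt "0 0.03 0.75 0 0 0 87.8" --pt "0 0 0 0 0 0 87.8" --pt "0 0 0 0 0 0 30" --pt "0 0 0 0 0 0 30" --pt "0 0 0 0 0 0 30" --pt "0 0 0 0 0 0 30"

```text
time_s: 4.9
ee_pos: [446.5, -170.8, 82.0]
eef_rot: [0.001, 0.739, 0.674, 0.0]
force: [0.5, -0.1, 0.0]
finger_gap: 59.2
grip_force: 0.0
```

Request:
arm_command --pt "0 0 0 0 0 0 30" --pt "0 0 0 0 0 0 30" --pt "0 0 0 0 0 0 30"

```text
time_s: 5.2
ee_pos: [446.3, -170.6, 81.4]
eef_rot: [0.0, 0.739, 0.674, 0.0]
force: [0.2, 0.2, 3.9]
finger_gap: 45.2
grip_force: 30.0
```

Request:
arm_command --pt "0 0 -0.9 0 0 0 30" --pt "0 0 -0.9 0 0 0 30" --pt "0 0 -0.9 0 0 0 30" --pt "0 0 -0.9 0 0 0 30" --pt "0.85 0.35 0 0 0 0 30" --pt "0.85 0.35 0 0 0 0 30" --pt "0.85 0.35 0 0 0 0 30" --pt "0.85 0.35 0 0 0 0 30"

```text
time_s: 6.0
ee_pos: [497.5, -71.9, 189.1]
eef_rot: [-0.0, 0.739, 0.674, -0.0]
force: [-0.3, 0.1, -1.4]
finger_gap: 45.4
grip_force: 30.0
```

Request:
arm_command --pt "0.85 0.35 0 0 0 0 30" --pt "0.85 0.35 0 0 0 0 30" --pt "0.85 0.35 0 0 0 0 30" --pt "0.85 0.35 0 0 0 0 30" --pt "0.85 0.35 0 0 0 0 30" --pt "0.85 0.35 0 0 0 0 30" --pt "0.85 0.35 0 0 0 0 30" --pt "0.85 0.35 0 0 0 0 30"

```text
time_s: 6.8
ee_pos: [600.0, 123.4, 188.6]
eef_rot: [-0.0, 0.739, 0.674, -0.0]
force: [0.2, 0.2, 0.1]
finger_gap: 45.4
grip_force: 30.0
```

Request:
arm_command --pt "0.85 0.35 0 0 0 0 30" --pt "0.85 0.35 0 0 0 0 30" --pt "0.85 0.35 0 0 0 0 30" --pt "0.85 0.35 0 0 0 0 30" --pt "0.8 0.3 0 0 0 0 30" --pt "0 0 0.75 0 0 0 30" --pt "0 0 0.75 0 0 0 30" --pt "0 0 0 0 0 0 30"

```text
time_s: 7.6
ee_pos: [660.2, 242.4, 140.0]
eef_rot: [-0.001, 0.739, 0.674, -0.003]
force: [-1.1, -1.0, -0.3]
finger_gap: 45.6
grip_force: 30.0
```

```bash
cat > see.py <<'E'
from m2 import *
import sys
def see(name,p0,z,tag,cams=('top','scene')):
    C={n:cap(n) for n in cams}; obs=[]
    for n,c in C.items():
        u0=proj(c,[p0[0],p0[1],z+40])[0]
        L=sorted(bot.silhouettes(name,n),key=lambda d:np.hypot(*(np.array(d['uv'])-u0)))
        if L and np.hypot(*(np.array(L[0]['uv'])-u0))<35:
            obs.append((c,L[0]['pixels'])); f,i=fit(M[name],obs[-1:],p0,z); print(name,n,f,np.round(i,2),round(L[0]['p'],2))
    if len(obs)>1: f,i=fit(M[name],obs,p0,z); print('BOTH',f,np.round(i,2))
    out=[]
    if tag:
      for n,c in C.items():
        im=cv2.resize(c['pixels'][:,:,::-1],None,fx=S,fy=S,interpolation=cv2.INTER_NEAREST)
        if obs: draw(im,c,name,f,z)
        draw(im,c,'plat',[644.6,60.2,-.091],col=(255,0,0))
        u=(proj(c,[p0[0],p0[1],z+20])[0]*S).astype(int); im=im[max(0,u[1]-280):,max(0,u[0]-200):][:560,:400]
        out.append(cv2.copyMakeBorder(im,0,560-im.shape[0],0,400-im.shape[1],cv2.BORDER_CONSTANT))
      cv2.imwrite(f'pics/{tag}.png',np.hstack(out))
E
python3 -c "
from plan import *
from see import see
see('water_tower',[661,244,0.],60,None)
plan([(661.4,244.4,100,1.48,30,0),(661.4,244.4,82,1.48,30,3)])"
```

```text
water_tower scene [688.621 245.648  -0.349] [0.45] 0.91
now [662.8 243.5 145.4] th 1.478 tilt [0.001 0.001] gap 45.1 t 7.8 q7 [-0.12 -0.76]
[[0.0, -0.05, 0.75, 0, 0, 0.0, 30], [0.03, 0.0, 0.76, 0, 0, -0.02, 30], [0.0, 0.0, 0.6, 0, 0, 0.0, 30], [0, 0, 0, 0, 0, 0, 30], [0, 0, 0, 0, 0, 0, 30], [0, 0, 0, 0, 0, 0, 30]]
end [661.4 244.5  82.1] 1.48
```

Request:
arm_command --pt "0 -0.05 0.75 0 0 0 30" --pt "0.03 0 0.75 0 0 -0.02 30" --pt "0 0 0.4 0 0 0 30" --pt "0 0 0.1 0 0 0 30" --pt "0 0 0.1 0 0 0 30" --pt "0 0 0 0 0 0 30" --pt "0 0 0 0 0 0 30"

```text
time_s: 8.5
ee_pos: [661.4, 244.6, 82.2]
eef_rot: [0.0, 0.738, 0.674, 0.001]
force: [-0.4, -1.2, -1.1]
finger_gap: 45.2
grip_force: 30.0
```

Request:
arm_command --pt "0 0 0.02 0 0 0 30" --pt "0 0 0 0 0 0 55" --pt "0 0 0 0 0 0 70" --pt "0 0 0 0 0 0 87.8" --pt "0 0 0 0 0 0 87.8" --pt "0 0 -0.5 0 0 0 87.8" --pt "0 0 -1 0 0 0 87.8" --pt "0 0 -1 0 0 0 87.8"

```text
time_s: 9.3
ee_pos: [660.6, 244.4, 157.0]
eef_rot: [-0.0, 0.738, 0.675, -0.0]
force: [0.9, -0.4, 1.4]
finger_gap: 87.8
grip_force: 0.0
```

```bash
python3 -c "
from plan import *
plan([(570,290,160,1.2,87.8,0),(462.5,324.5,150,1.05,87.8,2)])"
```

```text
now [660.6 244.4 157. ] th 1.481 tilt [-0.0007  0.    ] gap 87.8 t 9.3 q7 [-0.12 -0.76]
[[0.3, -0.8, -0.05, 0, 0, 0.65, 87.8], [0.25, -0.8, 0.0, 0, 0, 0.7, 87.8], [0.2, -0.8, -0.05, 0, 0, 0.65, 87.8], [0.15, -0.85, 0.0, 0, 0, 0.68, 87.8], [-0.05, -0.95, 0.1, 0, 0, 0.35, 87.8], [-0.1, -0.9, 0.05, 0, 0, 0.35, 87.8], [-0.1, -0.95, 0.1, 0, 0, 0.35, 87.8], [-0.18, -0.93, 0.08, 0, 0, 0.38, 87.8]]
[[0, 0, 0, 0, 0, 0, 87.8], [0, 0, 0, 0, 0, 0, 87.8]]
end [462.6 324.4 150.1] 1.05
```

Request:
arm_command --pt "0.3 -0.8 -0.05 0 0 0.65 87.8" --pt "0.25 -0.8 0 0 0 0.7 87.8" --pt "0.2 -0.8 -0.05 0 0 0.65 87.8" --pt "0.15 -0.85 0 0 0 0.68 87.8" --pt "-0.05 -0.95 0.1 0 0 0.35 87.8" --pt "-0.1 -0.9 0.05 0 0 0.35 87.8" --pt "-0.1 -0.95 0.1 0 0 0.35 87.8" --pt "-0.18 -0.93 0.08 0 0 0.38 87.8"

```text
time_s: 10.1
ee_pos: [462.0, 325.2, 149.8]
eef_rot: [-0.0, 0.866, 0.501, 0.001]
force: [-0.1, 1.1, -0.3]
finger_gap: 88.0
grip_force: 0.0
```

```bash
python3 -c "
from plan import *
from see import see
see('water_tower',[661,244,0.],0,'tower1')
plan([(462.5,324.5,78,1.05,87.8,2),(462.5,324.5,78,1.05,25,5)])"
```

```text
water_tower top [660.609 244.901   0.102] [0.83] 0.7
water_tower scene [662.541 244.796   0.073] [0.91] 0.87
BOTH [661.675 244.832   0.174] [0.83 0.91]
now [463.  325.  149.8] th 1.052 tilt [0.002 0.001] gap 87.7 t 10.3 q7 [-0.35 -1.44]
[[0.0, 0.0, 0.8, 0, 0, 0.0, 87.8], [0.0, 0.0, 0.8, 0, 0, 0.0, 87.8], [-0.02, -0.01, 0.79, 0, 0, 0.02, 87.8], [0, 0, 0, 0, 0, 0, 87.8], [0, 0, 0, 0, 0, 0, 87.8], [0, 0, 0, 0, 0, 0, 25], [0, 0, 0, 0, 0, 0, 25], [0, 0, 0, 0, 0, 0, 25]]
[[0, 0, 0, 0, 0, 0, 25], [0, 0, 0, 0, 0, 0, 25]]
end [462.5 324.6  78.1] 1.05
```

View pics/tower1.png

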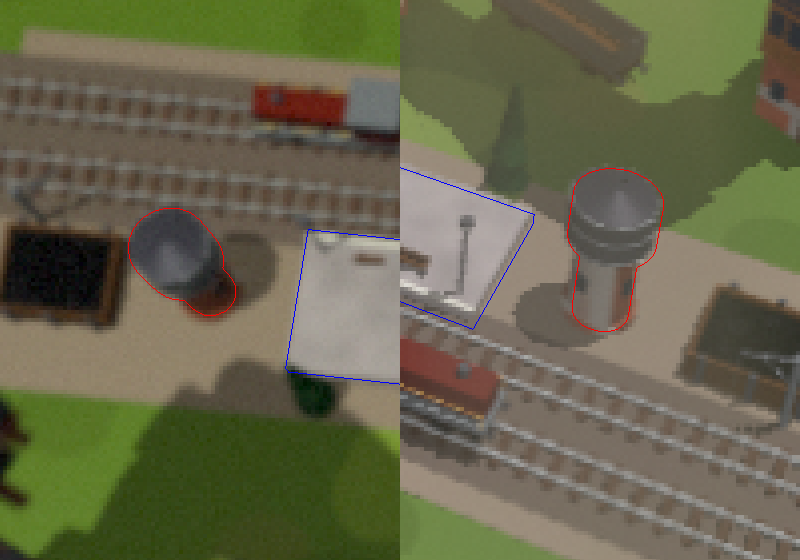

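The tower stands upright midway between the platform end and the bunker (fit 661.7, 244.8, target 661.4, 244.4), and the platform outline matches. Next I'll grip the signal box.

Request:
arm_command --pt "0 0 0.8 0 0 0 87.8" --pt "0 0 0.8 0 0 0 87.8" --pt "-0.02 0 0.8 0 0 0.02 87.8" --pt "0 0 0 0 0 0 87.8" --pt "0 0 0 0 0 0 25" --pt "0 0 0 0 0 0 25" --pt "0 0 0 0 0 0 25" --pt "0 0 0 0 0 0 25"

```text
time_s: 11.1
ee_pos: [463.2, 324.2, 77.6]
eef_rot: [-0.0, 0.866, 0.5, 0.001]
force: [-0.6, 0.0, -0.1]
finger_gap: 59.0
grip_force: 0.0
```

Request:
arm_command --pt "0 0 0 0 0 0 25" --pt "0 0 0 0 0 0 25" --pt "0 0 0 0 0 0 25" --pt "0 0 -0.6 0 0 0 25" --pt "0 0 -1 0 0 0 25" --pt "0 0 -1 0 0 0 25" --pt "0 0 -1 0 0 0 25"

```text
time_s: 11.8
ee_pos: [462.2, 323.7, 185.4]
eef_rot: [-0.0, 0.866, 0.5, -0.0]
force: [-0.2, -0.1, -1.0]
finger_gap: 43.8
grip_force: 29.9
```

```bash
python3 -c "
from plan import *
plan([(628,-121.6,185,1.48,25,0),(628,-121.6,100,1.48,25,2)])"
```

```text
now [462.2 323.7 185.4] th 1.048 tilt [-0.0009 -0.0005] gap 43.8 t 11.8 q7 [-0.33 -1.42]
[[-0.6, 0.7, 0.0, 0, 0, -0.25, 25], [-0.6, 0.7, 0.0, 0, 0, -0.25, 25], [-0.65, 0.7, 0.0, 0, 0, -0.25, 25], [-0.65, 0.65, 0.0, 0, 0, -0.2, 25], [-0.65, 0.7, 0.0, 0, 0, -0.25, 25], [-0.7, 0.6, 0.0, 0, 0, -0.25, 25], [-0.7, 0.65, 0.0, 0, 0, -0.25, 25], [-0.7, 0.6, 0.0, 0, 0, -0.25, 25]]
[[-0.7, 0.55, 0.0, 0, 0, -0.25, 25], [-0.75, 0.6, 0.0, 0, 0, -0.25, 25], [-0.75, 0.55, 0.0, 0, 0, -0.2, 25], [-0.8, 0.5, 0.0, 0, 0, -0.25, 25], [-0.75, 0.5, 0.0, 0, 0, -0.25, 25], [-0.8, 0.5, 0.0, 0, 0, -0.25, 25], [-0.8, 0.45, 0.0, 0, 0, -0.25, 25], [-0.85, 0.45, 0.0, 0, 0, -0.25, 25]]
[[-0.82, 0.43, 0.01, 0, 0, -0.22, 25], [0.0, 0.0, 0.95, 0, 0, 0.0, 25], [0.0, 0.0, 0.95, 0, 0, 0.0, 25], [0.0, 0.0, 0.94, 0, 0, 0.0, 25], [0, 0, 0, 0, 0, 0, 25], [0, 0, 0, 0, 0, 0, 25]]
end [ 628.  -121.7   99.9] 1.48
```

Request:
arm_command --pt "-0.6 0.7 0 0 0 -0.25 25" --pt "-0.6 0.7 0 0 0 -0.25 25" --pt "-0.65 0.7 0 0 0 -0.25 25" --pt "-0.65 0.65 0 0 0 -0.2 25" --pt "-0.65 0.7 0 0 0 -0.25 25" --pt "-0.7 0.6 0 0 0 -0.25 25" --pt "-0.7 0.65 0 0 0 -0.25 25" --pt "-0.7 0.6 0 0 0 -0.25 25"

```text
time_s: 12.6
ee_pos: [540.9, 112.6, 184.5]
eef_rot: [-0.0, 0.81, 0.586, -0.0]
force: [0.5, -0.0, -1.5]
finger_gap: 43.6
grip_force: 29.9
```

Request:
arm_command --pt "-0.7 0.55 0 0 0 -0.25 25" --pt "-0.75 0.6 0 0 0 -0.25 25" --pt "-0.75 0.55 0 0 0 -0.2 25" --pt "-0.8 0.5 0 0 0 -0.25 25" --pt "-0.75 0.5 0 0 0 -0.25 25" --pt "-0.8 0.5 0 0 0 -0.25 25" --pt "-0.8 0.45 0 0 0 -0.25 25" --pt "-0.85 0.45 0 0 0 -0.25 25"

```text
time_s: 13.4
ee_pos: [618.3, -96.5, 184.3]
eef_rot: [-0.0, 0.746, 0.666, -0.0]
force: [0.1, -0.6, -1.7]
finger_gap: 43.7
grip_force: 29.9
```

Request:
arm_command --pt "-0.8 0.45 0 0 0 -0.2 25" --pt "0 0 0.9 0 0 0 25" --pt "0 0 0 0 0 0 25" --pt "0 0 0 0 0 0 25"

```text
time_s: 13.8
ee_pos: [628.3, -120.2, 157.2]
eef_rot: [-0.001, 0.739, 0.674, -0.0]
force: [-1.2, 1.1, -1.0]
finger_gap: 44.2
grip_force: 29.9
```

```bash
python3 -c "
from plan import *
from see import see
see('signal_box',[628,-121,-.09],80,'sb1')
plan([(628,-121.6,79.5,1.48,25,3)])"
```

```text
signal_box scene [ 626.706 -120.454    0.037] [0.7] 0.58
now [ 629.5 -120.2  158.8] th 1.478 tilt [ 0.002 -0.   ] gap 44.1 t 14.0 q7 [ 0.4  -0.18]
[[0.0, 0.0, 0.9, 0, 0, 0.0, 25], [-0.05, -0.05, 0.85, 0, 0, 0.0, 25], [0.0, 0.0, 0.89, 0, 0, -0.02, 25], [0, 0, 0, 0, 0, 0, 25], [0, 0, 0, 0, 0, 0, 25], [0, 0, 0, 0, 0, 0, 25]]
end [ 627.9 -121.6   79.6] 1.48
```

View pics/sb1.png

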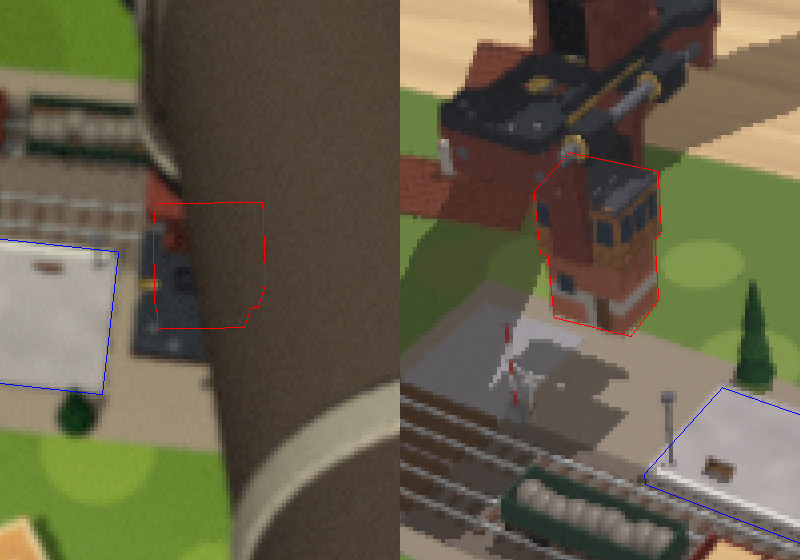

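The box hangs upright in the jaws over its spot. I'll set it down.

Request:
arm_command --pt "0 0 0.9 0 0 0 25" --pt "-0.05 -0.05 0.85 0 0 0 25" --pt "0 0 0.65 0 0 -0.02 25" --pt "0 0 0.15 0 0 0 25" --pt "0 0 0.1 0 0 0 25" --pt "0 0 0 0 0 0 25" --pt "0 0 0 0 0 0 25"

```text
time_s: 14.7
ee_pos: [628.1, -122.4, 79.4]
eef_rot: [0.001, 0.739, 0.674, 0.001]
force: [0.7, -0.0, -1.3]
finger_gap: 44.0
grip_force: 29.9
```

Request:
arm_command --pt "0 0 0.05 0 0 0 25" --pt "0 0 0 0 0 0 25" --pt "0 0 0 0 0 0 50" --pt "0 0 0 0 0 0 65" --pt "0 0 0 0 0 0 87.8" --pt "0 0 0 0 0 0 87.8" --pt "0 0 -0.5 0 0 0 87.8" --pt "0 0 -1 0 0 0 87.8"

```text
time_s: 15.5
ee_pos: [625.9, -122.2, 120.7]
eef_rot: [-0.002, 0.739, 0.674, -0.001]
force: [0.3, -0.6, 0.1]
finger_gap: 85.7
grip_force: 0.0
```

```bash
python3 -c "
from plan import *
plan([(600,-110,160,1.55,87.8,0),(457,11.5,130,2.035,87.8,2)])"
```

```text
now [ 625.9 -122.2  120.7] th 1.48 tilt [-0.0042  0.0008] gap 85.7 t 15.5 q7 [ 0.4 -0.2]
[[0.15, -0.45, -0.65, 0, 0, -0.35, 87.8], [0.19, -0.44, -0.66, 0, 0, -0.32, 87.8], [0.55, -0.7, 0.15, 0, 0, -0.65, 87.8], [0.6, -0.65, 0.15, 0, 0, -0.65, 87.8], [0.7, -0.6, 0.15, 0, 0, -0.7, 87.8], [0.65, -0.55, 0.1, 0, 0, -0.65, 87.8], [0.75, -0.55, 0.15, 0, 0, -0.65, 87.8], [0.75, -0.45, 0.15, 0, 0, -0.65, 87.8]]
[[0.82, -0.39, 0.15, 0, 0, -0.68, 87.8], [0, 0, 0, 0, 0, 0, 87.8], [0, 0, 0, 0, 0, 0, 87.8]]
end [457.   11.6 130. ] 2.035
```

Request:
arm_command --pt "0.15 -0.45 -0.65 0 0 -0.35 87.8" --pt "0.2 -0.45 -0.65 0 0 -0.3 87.8" --pt "0.55 -0.7 0.15 0 0 -0.65 87.8" --pt "0.6 -0.65 0.15 0 0 -0.65 87.8" --pt "0.7 -0.6 0.15 0 0 -0.7 87.8" --pt "0.65 -0.55 0.1 0 0 -0.65 87.8" --pt "0.75 -0.55 0.15 0 0 -0.65 87.8" --pt "0.75 -0.45 0.15 0 0 -0.65 87.8"

```text
time_s: 16.3
ee_pos: [478.0, -5.6, 136.1]
eef_rot: [0.001, 0.555, 0.832, 0.0]
force: [0.5, -0.1, -0.1]
finger_gap: 87.9
grip_force: 0.0
```

```bash
python3 -c "
from plan import *
from see import see
see('signal_box',[628,-121,-.09],0,'sb2')
plan([(457,11.5,130,2.035,87.8,1),(457,11.5,45,2.035,87.8,1),(457,11.5,37,2.035,87.8,2)])"
```

```text
signal_box top [ 627.928 -121.456   -0.075] [0.94] 0.84
signal_box scene [ 624.693 -123.921   -0.081] [0.96] 0.88
BOTH [ 627.577 -122.062   -0.102] [0.93 0.94]
now [479.2  -6.3 136.2] th 1.961 tilt [ 0.002 -0.001] gap 87.5 t 16.5 q7 [0.4  0.04]
[[0.4, -0.25, 0.1, 0, 0, -0.35, 87.8], [0.44, -0.19, 0.11, 0, 0, -0.36, 87.8], [0, 0, 0, 0, 0, 0, 87.8], [0.0, 0.0, 0.95, 0, 0, 0.0, 87.8], [0.0, 0.0, 0.95, 0, 0, 0.0, 87.8], [0.0, 0.0, 0.93, 0, 0, 0.0, 87.8], [0, 0, 0, 0, 0, 0, 87.8], [0.0, 0.0, 0.27, 0, 0, 0.0, 87.8]]
[[0, 0, 0, 0, 0, 0, 87.8], [0, 0, 0, 0, 0, 0, 87.8]]
end [457.1  11.6  36.9] 2.035
```

View pics/sb2.png

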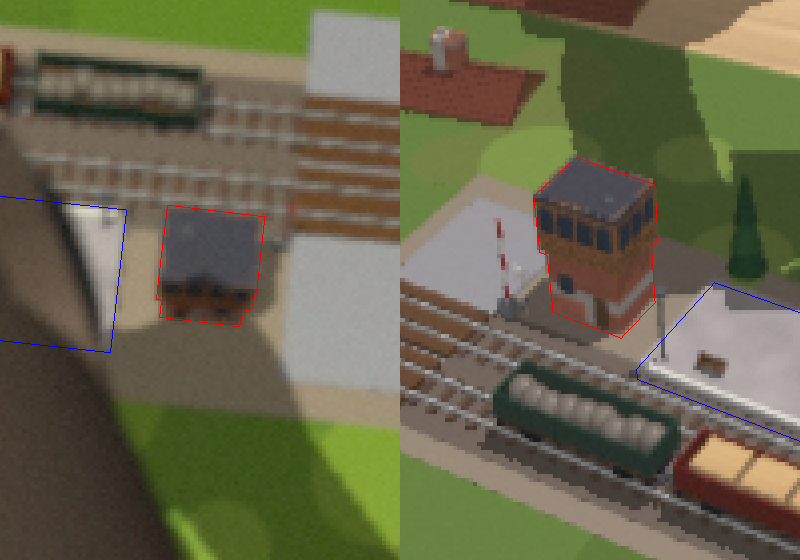

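The signal box stands upright and aligned at (627.6,-122.1), against a target of (628,-121.6). Next is the house.

Request:
arm_command --pt "0.4 -0.25 0.1 0 0 -0.35 87.8" --pt "0.45 -0.2 0.1 0 0 -0.35 87.8" --pt "0 0 0 0 0 0 87.8" --pt "0 0 0.95 0 0 0 87.8" --pt "0 0 0.95 0 0 0 87.8" --pt "0 0 0.95 0 0 0 87.8" --pt "0 0 0.25 0 0 0 87.8" --pt "0 0 0 0 0 0 87.8"

```text
time_s: 17.3
ee_pos: [455.5, 12.0, 35.4]
eef_rot: [-0.001, 0.526, 0.851, -0.001]
force: [-1.0, -1.3, -0.0]
finger_gap: 87.6
grip_force: 0.0
```

Request:
arm_command --pt "0 0 0 0 0 0 30" --pt "0 0 0 0 0 0 30" --pt "0 0 0 0 0 0 30" --pt "0 0 0 0 0 0 30" --pt "0 0 0 0 0 0 30" --pt "0 0 0 0 0 0 30" --pt "0 0 -0.2 0 0 0 30"

```text
time_s: 18.0
ee_pos: [455.6, 11.8, 41.9]
eef_rot: [-0.0, 0.526, 0.851, -0.0]
force: [0.4, -0.4, -0.8]
finger_gap: 49.8
grip_force: 30.0
```

```bash
python3 -c "
from plan import *
plan([(457,11.5,120,2.035,30,0),(644.6,60.2,120,1.48,30,2)])"
```

```text
now [455.6  11.8  41.9] th 2.034 tilt [-0.0011 -0.0001] gap 49.8 t 18.0 q7 [ 0.3  -0.08]
[[0.0, 0.0, -0.85, 0, 0, 0.0, 30], [0.0, 0.0, -0.9, 0, 0, 0.0, 30], [-0.03, 0.04, -0.85, 0, 0, -0.01, 30], [-0.2, 0.9, 0.0, 0, 0, 0.75, 30], [-0.1, 0.9, 0.0, 0, 0, 0.75, 30], [-0.05, 0.95, 0.0, 0, 0, 0.75, 30], [0.0, 0.9, 0.0, 0, 0, 0.8, 30], [0.1, 0.95, 0.0, 0, 0, 0.75, 30]]
[[0.2, 0.9, 0.0, 0, 0, 0.75, 30], [0.22, 0.87, 0.0, 0, 0, 0.75, 30], [0, 0, 0, 0, 0, 0, 30], [0, 0, 0, 0, 0, 0, 30]]
end [644.5  60.2 119.9] 1.48
```

Request:
arm_command --pt "0 0 -0.85 0 0 0 30" --pt "0 0 -0.9 0 0 0 30" --pt "-0.05 0.05 -0.85 0 0 0 30" --pt "-0.2 0.9 0 0 0 0.75 30" --pt "-0.1 0.9 0 0 0 0.75 30" --pt "-0.05 0.95 0 0 0 0.75 30" --pt "0 0.9 0 0 0 0.8 30" --pt "0.1 0.95 0 0 0 0.75 30"

```text
time_s: 18.8
ee_pos: [593.4, 45.7, 120.3]
eef_rot: [-0.0, 0.685, 0.729, -0.0]
force: [-0.0, 0.3, -0.4]
finger_gap: 49.5
grip_force: 30.0
```

Request:
arm_command --pt "0.2 0.9 0 0 0 0.75 30" --pt "0.2 0.85 0 0 0 0.75 30" --pt "0 0 0 0 0 0 30" --pt "0 0 0 0 0 0 30" --pt "0 0 0.5 0 0 0 30" --pt "0 0 0 0 0 0 30"

```text
time_s: 19.4
ee_pos: [642.7, 58.2, 102.8]
eef_rot: [-0.001, 0.739, 0.674, -0.002]
force: [-0.9, 0.1, -1.3]
finger_gap: 49.9
grip_force: 30.0
```

```bash
python3 -c "
from plan import *
from see import see
s=bot.get_obs(); see('house',[644,60,-.09],float(s['ee_pos'][2])-36,'h1')
plan([(644.6,60.2,47,1.48,30,3)])"
```

```text
house scene [641.428  57.828  -0.084] [0.58] 0.97
now [644.7  58.8 105.2] th 1.479 tilt [-0. -0.] gap 50.0 t 19.6 q7 [ 0.12 -0.5 ]
[[0.0, 0.0, 0.65, 0, 0, 0.0, 30], [0.05, 0.0, 0.65, 0, 0, 0.0, 30], [0.0, -0.01, 0.64, 0, 0, -0.01, 30], [0, 0, 0, 0, 0, 0, 30], [0, 0, 0, 0, 0, 0, 30], [0, 0, 0, 0, 0, 0, 30]]
end [644.5  60.3  47. ] 1.48
```

View pics/h1.png

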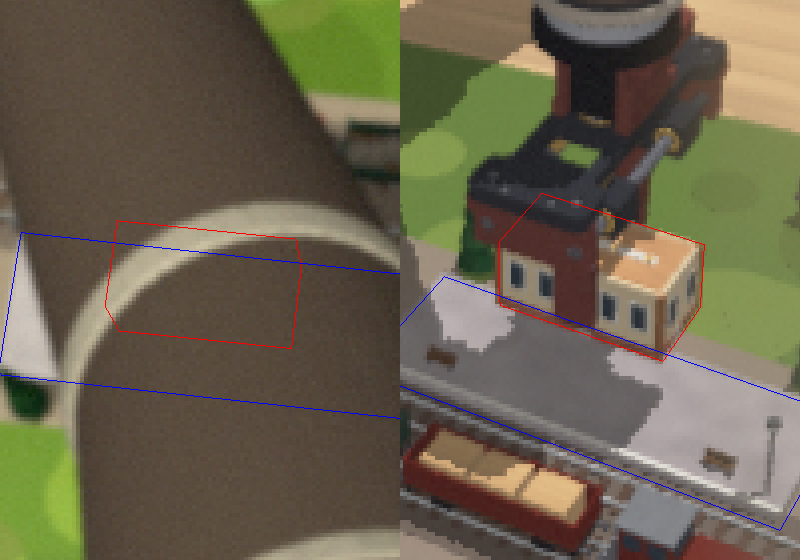

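The house hangs level and aligned with the platform. The scene fit is about 1–3 mm off and the outline is good, so I'll lower it.

Request:
arm_command --pt "0 0 0.65 0 0 0 30" --pt "0.05 0 0.65 0 0 -0.02 30" --pt "0 0 0.5 0 0 0 30" --pt "0 0 0.1 0 0 0 30" --pt "0 0 0.1 0 0 0 30" --pt "0 0 0 0 0 0 30" --pt "0 0 0 0 0 0 30"

```text
time_s: 20.3
ee_pos: [645.6, 60.5, 45.9]
eef_rot: [0.0, 0.738, 0.675, 0.0]
force: [0.1, 1.1, -0.7]
finger_gap: 49.8
grip_force: 30.0
```

Request:
arm_command --pt "0 0 0.05 0 0 0 30" --pt "0 0 0 0 0 0 30"

```text
time_s: 20.5
ee_pos: [645.7, 60.6, 44.6]
eef_rot: [0.001, 0.738, 0.675, 0.001]
force: [-0.3, -0.9, 3.9]
finger_gap: 49.8
grip_force: 30.0
```

Contact shows as an upward force at z ≈ 44.6, as expected. I'll release and retreat.

Request:
arm_command --pt "0 0 0 0 0 0 55" --pt "0 0 0 0 0 0 65" --pt "0 0 0 0 0 0 80" --pt "0 0 0 0 0 0 87.8" --pt "0 0 -0.3 0 0 0 87.8" --pt "0 0 -0.9 0 0 0 87.8" --pt "0 0 -1 0 0 0 87.8" --pt "0 0 -1 0 0 0 87.8"

```text
time_s: 21.3
ee_pos: [644.9, 60.6, 141.1]
eef_rot: [-0.0, 0.738, 0.675, -0.0]
force: [0.3, 0.3, -0.3]
finger_gap: 87.7
grip_force: 0.0
```

```bash
python3 -c "
from plan import *
plan([(600,-30,160,1.5,87.8,0),(459.5,-334.5,120,1.71,87.8,2)])"
```

```text
now [644.9  60.6 141.1] th 1.482 tilt [-0.0002  0.0001] gap 87.7 t 21.3 q7 [ 0.13 -0.49]
[[-0.8, -0.3, -0.15, 0, 0, -0.05, 87.8], [-0.75, -0.3, -0.15, 0, 0, -0.05, 87.8], [-0.8, -0.35, -0.15, 0, 0, -0.05, 87.8], [-0.78, -0.3, -0.18, 0, 0, -0.03, 87.8], [-0.85, -0.35, 0.1, 0, 0, -0.15, 87.8], [-0.9, -0.3, 0.1, 0, 0, -0.2, 87.8], [-0.85, -0.4, 0.15, 0, 0, -0.15, 87.8], [-0.85, -0.35, 0.1, 0, 0, -0.15, 87.8]]
[[-0.85, -0.4, 0.1, 0, 0, -0.2, 87.8], [-0.85, -0.4, 0.1, 0, 0, -0.15, 87.8], [-0.8, -0.4, 0.15, 0, 0, -0.15, 87.8], [-0.85, -0.45, 0.1, 0, 0, -0.2, 87.8], [-0.8, -0.45, 0.1, 0, 0, -0.15, 87.8], [-0.8, -0.45, 0.1, 0, 0, -0.15, 87.8], [-0.8, -0.5, 0.1, 0, 0, -0.2, 87.8], [-0.81, -0.48, 0.13, 0, 0, -0.15, 87.8]]
[[0, 0, 0, 0, 0, 0, 87.8], [0, 0, 0, 0, 0, 0, 87.8]]
end [ 459.5 -334.5  120.1] 1.71
```

Request:
arm_command --pt "-0.8 -0.3 -0.15 0 0 -0.05 60" --pt "-0.75 -0.3 -0.15 0 0 -0.05 60" --pt "-0.8 -0.35 -0.15 0 0 -0.05 60" --pt "-0.8 -0.3 -0.2 0 0 -0.05 60" --pt "-0.85 -0.35 0.1 0 0 -0.15 60" --pt "-0.9 -0.3 0.1 0 0 -0.2 60" --pt "-0.85 -0.4 0.15 0 0 -0.15 60" --pt "-0.85 -0.35 0.1 0 0 -0.15 60"

```text
time_s: 22.1
ee_pos: [553.0, -133.2, 146.2]
eef_rot: [0.0, 0.707, 0.707, 0.0]
force: [-0.2, 0.0, 0.6]
finger_gap: 59.9
grip_force: 0.0
```

Request:
arm_command --pt "-0.85 -0.4 0.1 0 0 -0.2 60" --pt "-0.85 -0.4 0.1 0 0 -0.15 60" --pt "-0.8 -0.4 0.15 0 0 -0.15 60" --pt "-0.85 -0.45 0.1 0 0 -0.2 60" --pt "-0.8 -0.45 0.1 0 0 -0.15 60" --pt "-0.8 -0.45 0.1 0 0 -0.15 60" --pt "-0.8 -0.5 0.1 0 0 -0.2 60" --pt "-0.8 -0.5 0.1 0 0 -0.15 60"

```text
time_s: 22.9
ee_pos: [459.1, -336.3, 120.8]
eef_rot: [0.0, 0.655, 0.755, -0.0]
force: [0.2, -0.3, -0.9]
finger_gap: 59.8
grip_force: 0.0
```

```bash
python3 -c "
from plan import *
from see import see
see('house',[644,60,-.09],8,'h2')
see('roof',[460,-335,.13],0,None)
plan([(459.5,-334.5,90,1.71,60,1),(459.5,-334.5,50,1.71,60,2)])"
```

```text
house top [645.453  59.28   -0.1  ] [0.94] 0.63
house scene [643.669  58.824  -0.074] [0.97] 0.74
BOTH [644.586  59.123  -0.078] [0.93 0.97]
roof top [ 460.83  -327.953    0.124] [0.72] 0.75
roof scene [ 454.254 -338.723    0.15 ] [0.92] 0.86
BOTH [ 458.532 -335.       0.11 ] [0.68 0.85]
now [ 460.4 -334.   120.5] th 1.714 tilt [0.001 0.   ] gap 59.7 t 23.3 q7 [0.87 0.45]
[[0.0, 0.0, 0.5, 0, 0, 0.0, 60], [-0.01, -0.03, 0.52, 0, 0, 0.04, 60], [0, 0, 0, 0, 0, 0, 60], [0.0, 0.0, 0.65, 0, 0, 0.0, 60], [0.0, 0.0, 0.68, 0, 0, 0.0, 60], [0, 0, 0, 0, 0, 0, 60], [0, 0, 0, 0, 0, 0, 60]]
end [ 459.6 -334.4   50. ] 1.71
```

View pics/h2.png

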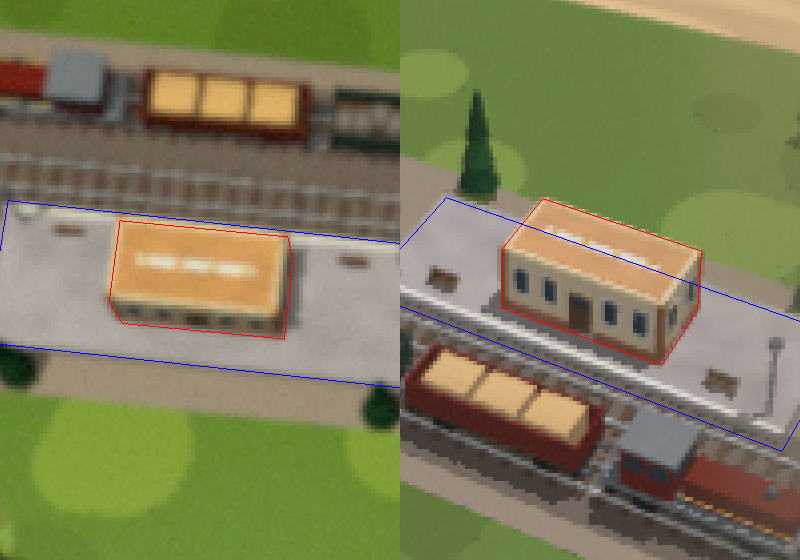

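The house sits centred on the platform at (644.6,59.1), yaw about -0.085. Next I'll grip the roof's chimney.

Request:
arm_command --pt "0 0 0.5 0 0 0 60" --pt "-0.05 -0.05 0.5 0 0 0.05 60" --pt "0 0 0.65 0 0 0 60" --pt "0 0 0.65 0 0 0 60" --pt "0 0 0 0 0 0 60" --pt "0 0 0 0 0 0 5" --pt "0 0 0 0 0 0 5" --pt "0 0 0 0 0 0 5"

```text
time_s: 24.1
ee_pos: [458.8, -337.2, 51.9]
eef_rot: [0.001, 0.658, 0.753, 0.0]
force: [-0.5, -0.3, 0.9]
finger_gap: 39.5
grip_force: 0.0
```

Request:
arm_command --pt "0 0 0 0 0 0 5" --pt "0 0 0 0 0 0 5" --pt "0 0 0 0 0 0 5" --pt "0 0 0 0 0 0 5" --pt "0 0 0 0 0 0 5"

```text
time_s: 24.6
ee_pos: [458.4, -337.1, 51.5]
eef_rot: [0.0, 0.658, 0.753, -0.0]
force: [-0.3, 0.8, 3.3]
finger_gap: 13.7
grip_force: 30.0
```

```bash
python3 -c "
from plan import *
plan([(458.5,-337,175,1.705,5,0),(644.8,59.6,175,1.485,5,2)])"
```

```text
now [ 458.4 -337.1   51.5] th 1.706 tilt [ 0.0004 -0.0004] gap 13.7 t 24.6 q7 [0.84 0.4 ]
[[0.0, 0.0, -0.8, 0, 0, 0.0, 5], [0.0, 0.0, -0.85, 0, 0, 0.0, 5], [0.0, 0.0, -0.8, 0, 0, 0.0, 5], [0.0, 0.0, -0.85, 0, 0, 0.0, 5], [0.0, 0.0, -0.82, 0, 0, 0.01, 5], [0.75, 0.5, 0.0, 0, 0, 0.15, 5], [0.8, 0.5, 0.0, 0, 0, 0.1, 5], [0.75, 0.45, 0.0, 0, 0, 0.15, 5]]
[[0.8, 0.45, 0.0, 0, 0, 0.15, 5], [0.8, 0.45, 0.0, 0, 0, 0.1, 5], [0.8, 0.45, 0.0, 0, 0, 0.15, 5], [0.8, 0.45, 0.0, 0, 0, 0.1, 5], [0.8, 0.4, 0.0, 0, 0, 0.15, 5], [0.85, 0.4, 0.0, 0, 0, 0.15, 5], [0.8, 0.4, 0.0, 0, 0, 0.1, 5], [0.85, 0.4, 0.0, 0, 0, 0.15, 5]]
[[0.8, 0.4, 0.0, 0, 0, 0.15, 5], [0.85, 0.35, 0.0, 0, 0, 0.1, 5], [0.85, 0.35, 0.0, 0, 0, 0.15, 5], [0.85, 0.35, 0.0, 0, 0, 0.1, 5], [0.85, 0.31, 0.0, 0, 0, 0.15, 5], [0, 0, 0, 0, 0, 0, 5], [0, 0, 0, 0, 0, 0, 5]]
end [644.9  59.7 175.1] 1.485
```

Request:
arm_command --pt "0 0 -0.8 0 0 0 5" --pt "0 0 -0.85 0 0 0 5" --pt "0 0 -0.8 0 0 0 5" --pt "0 0 -0.85 0 0 0 5" --pt "0 0 -0.8 0 0 0 5" --pt "0.75 0.5 0 0 0 0.15 5" --pt "0.8 0.5 0 0 0 0.1 5" --pt "0.75 0.45 0 0 0 0.15 5"

```text
time_s: 25.4
ee_pos: [493.3, -262.3, 174.3]
eef_rot: [0.0, 0.674, 0.739, 0.0]
force: [-0.3, -0.1, -0.3]
finger_gap: 13.5
grip_force: 30.0
```

Request:
arm_command --pt "0.8 0.45 0 0 0 0.15 5" --pt "0.8 0.45 0 0 0 0.1 5" --pt "0.8 0.45 0 0 0 0.15 5" --pt "0.8 0.45 0 0 0 0.1 5" --pt "0.8 0.4 0 0 0 0.15 5" --pt "0.85 0.4 0 0 0 0.15 5" --pt "0.8 0.4 0 0 0 0.1 5" --pt "0.85 0.4 0 0 0 0.15 5"

```text
time_s: 26.2
ee_pos: [586.1, -62.8, 173.9]
eef_rot: [-0.0, 0.713, 0.701, -0.0]
force: [-0.5, 0.3, -0.4]
finger_gap: 13.2
grip_force: 30.0
```

Request:
arm_command --pt "0.8 0.4 0 0 0 0.15 5" --pt "0.85 0.35 0 0 0 0.1 5" --pt "0.85 0.35 0 0 0 0.15 5" --pt "0.85 0.35 0 0 0 0.1 5" --pt "0.85 0.3 0 0 0 0.15 5" --pt "0 0 0 0 0 0 5" --pt "0 0 0.8 0 0 0 5" --pt "0 0 0 0 0 0 5"

```text
time_s: 27.0
ee_pos: [642.0, 59.0, 147.2]
eef_rot: [-0.001, 0.736, 0.677, -0.002]
force: [-0.6, -0.5, -0.8]
finger_gap: 13.9
grip_force: 30.0
```

```bash
python3 -c "
from plan import *
from see import see
s=bot.get_obs(); see('roof',[644.6,59.8,-.09],float(s['ee_pos'][2])-51.5,'r1')
plan([(644.8,59.6,115,1.485,5,3)])"
```

```text
roof scene [636.706  59.885  -0.082] [0.84] 0.64
now [644.2  59.6 150.9] th 1.486 tilt [ 0.001 -0.   ] gap 14.0 t 27.2 q7 [ 0.15 -0.49]
[[0.0, 0.0, 0.6, 0, 0, 0.0, 5], [0.0, 0.02, 0.6, 0, 0, 0.01, 5], [0, 0, 0, 0, 0, 0, 5], [0, 0, 0, 0, 0, 0, 5], [0, 0, 0, 0, 0, 0, 5]]
end [644.8  59.5 114.9] 1.485
```

View pics/r1.png

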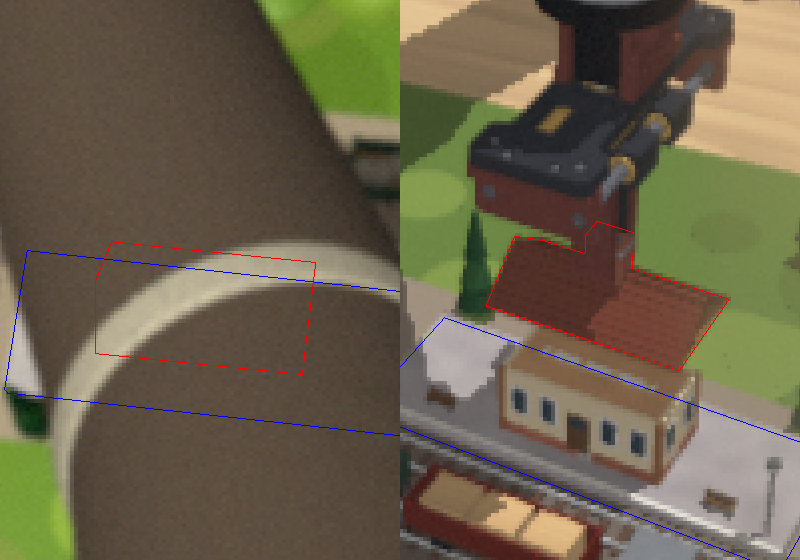

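The roof hangs level over the house. Along y it matches to about 1 mm, and across it is centred by the grip. I'll lower it onto the house.

Request:
arm_command --pt "0 0 0.6 0 0 0 5" --pt "0 0 0.6 0 0 0 5" --pt "0 0 0.15 0 0 0 5" --pt "0 0 0.1 0 0 0 5" --pt "0 0 0 0 0 0 5" --pt "0 0 0 0 0 0 5"

```text
time_s: 27.8
ee_pos: [644.5, 60.2, 107.6]
eef_rot: [0.0, 0.736, 0.677, 0.001]
force: [-0.3, -0.6, -0.6]
finger_gap: 13.8
grip_force: 30.0
```

Request:
arm_command --pt "0 0 0.05 0 0 0 5" --pt "0 0 0.04 0 0 0 5" --pt "0 0 0 0 0 0 5" --pt "0 0 0 0 0 0 5"

```text
time_s: 28.2
ee_pos: [644.3, 60.1, 104.5]
eef_rot: [0.0, 0.736, 0.677, 0.0]
force: [0.2, -0.6, 4.3]
finger_gap: 13.8
grip_force: 30.0
```

Contact came at 104.5, exactly as expected. I'll release and retreat.

Request:
arm_command --pt "0 0 0 0 0 0 20" --pt "0 0 0 0 0 0 30" --pt "0 0 0 0 0 0 45" --pt "0 0 0 0 0 0 45" --pt "0 0 -0.3 0 0 0 45" --pt "0 0 -0.9 0 0 0 45" --pt "0 0 -1 0 0 0 45" --pt "0 0 -1 0 0 0 45"

```text
time_s: 29.0
ee_pos: [643.8, 60.2, 201.5]
eef_rot: [-0.0, 0.736, 0.677, 0.0]
force: [1.3, -0.8, 0.7]
finger_gap: 44.9
grip_force: 0.0
```

Request:
arm_command --pt "-0.5 -0.9 -0.1 0 0 0 45" --pt "-0.5 -0.9 0 0 0 0 45" --pt "-0.5 -0.9 0 0 0 0 45" --pt "-0.5 -0.9 0 0 0 0 45" --pt "-0.9 -0.5 0 0 0 0 45" --pt "-0.9 -0.5 0 0 0 0 45" --pt "-0.9 -0.5 0 0 0 0 45" --pt "-0.9 -0.5 0 0 0 0 45"

```text
time_s: 29.8
ee_pos: [461.8, -94.0, 203.7]
eef_rot: [0.001, 0.736, 0.677, 0.0]
force: [-0.4, 0.0, -0.0]
finger_gap: 44.7
grip_force: 0.0
```

```bash
python3 -c "
from see import *
see('roof',[644.6,59.8,-.09],53,'r2')
see('wagon',[450,170,-.49],0,None)
see('signal_box',[628,-121,-.09],0,None)
see('water_tower',[661,244,0.],0,None)
c=cap('scene'); print([at(c,d['uv'],0)[0].round() for d in bot.spot_point('fir_a','scene')])
print(bot.get_obs()['ee_pos'])"
```

```text
roof top [645.409  66.04   -0.071] [0.95] 0.82
roof scene [640.564  61.143  -0.089] [0.94] 0.98
BOTH [643.847  63.224  -0.072] [0.91 0.88]
wagon scene [438.397 166.967  -0.632] [0.73] 0.89
signal_box scene [ 625.807 -123.594   -0.088] [0.95] 0.58
water_tower top [660.727 244.593   0.201] [0.88] 0.87
water_tower scene [660.465 243.736  -0.07 ] [0.88] 0.67
BOTH [660.168 244.208   0.235] [0.88 0.87]
[array([568., -44.]), array([580., 174.])]
[462.408 -93.171 202.901]
```

View pics/r2.png

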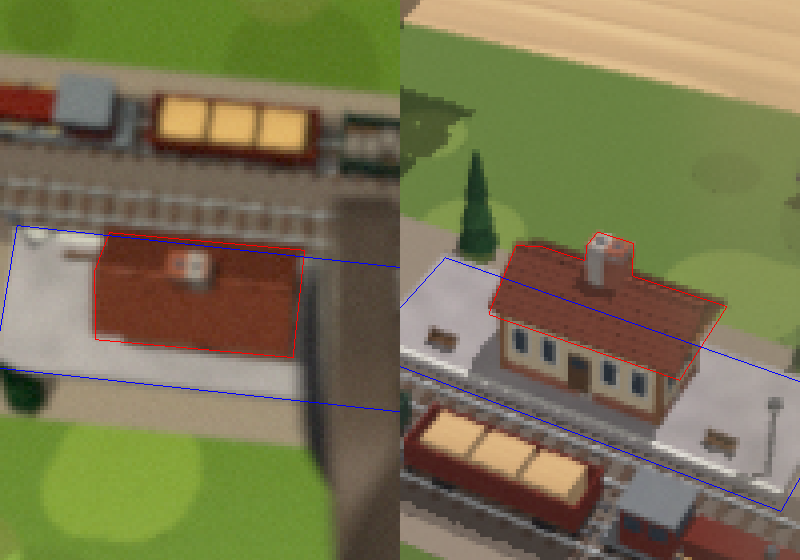

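The roof sits on the house, but the top fit along y (66) is affected by the arm's edge. I'll move the arm clear and re-measure before handing in.

Request:
arm_command --pt "-0.9 0 0 0 0 0 45" --pt "-0.9 0 0 0 0 0 45" --pt "-0.9 0 0 0 0 0 45" --pt "-0.9 0 0 0 0 0 45" --pt "-0.9 0 0 0 0 0 45" --pt "-0.9 0 0 0 0 0 45" --pt "-0.9 0 0 0 0 0 45" --pt "-0.9 0 0 0 0 0 45"

```text
time_s: 31.5
ee_pos: [444.1, -309.6, 202.9]
eef_rot: [0.0, 0.736, 0.677, 0.0]
force: [-0.1, -0.4, 0.2]
finger_gap: 45.2
grip_force: 0.0
```

```bash
python3 -c "
from see import *
for k in range(2): see('roof',[644.6,59.8,-.09],53,'r3')
# colour mask of the roof in the top view
c=cap('top'); b=cv2.GaussianBlur(c['pixels'],(3,3),0).astype(int); r,g,bl=b[...,0],b[...,1],b[...,2]
m=((r>1.35*g)&(r>45)).astype(np.uint8); k,l,st,ce=cv2.connectedComponentsWithStats(m)
u=proj(c,[630,50,60])[0].astype(int); i=l[u[1],u[0]]; print(u,i,st[i])
m=cv2.morphologyEx((l==i).astype(np.uint8),cv2.MORPH_CLOSE,np.ones((7,7)))
for Mn in(M['roof'],M['roof'][:1]): print(fit(Mn,[(c,m)],[644.6,59.8,-.09],53))
see('house',[644,60,-.09],8,None,('scene',))
see('wagon',[450,170,-.49],0,None)"
```

```text
roof top [646.005  64.474  -0.096] [0.95] 0.91
roof scene [641.847  61.263  -0.107] [0.93] 0.95
BOTH [644.969  63.237  -0.095] [0.94 0.88]
roof top [646.701  64.943  -0.08 ] [0.95] 0.59
roof scene [639.352  60.788  -0.065] [0.93] 0.75
BOTH [644.585  62.621  -0.114] [0.9  0.85]
[259 144] 12 [ 228  123   53   33 1336]
(array([646.073,  64.854,  -0.099]), [np.float64(0.953252480705623)])
(array([646.073,  64.854,  -0.099]), [np.float64(0.953252480705623)])
house scene [649.057  59.893  -0.124] [0.45] 0.81
wagon top [450.125 172.283  -0.475] [0.86] 0.83
wagon scene [436.48  165.423  -0.59 ] [0.77] 0.57
BOTH [447.302 167.276  -0.474] [0.86 0.7 ]
```

View pics/r3.png

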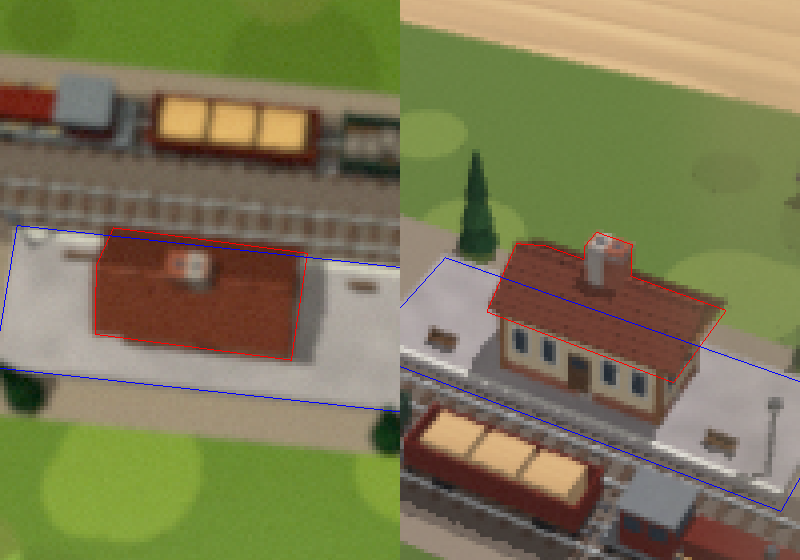

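Relative to the house, the roof is about +2 mm (scene) to +5.5 mm (top) along y. The limit is 8 mm, so with plenty of time left I'll regrip and shift it -3.5 mm.

```bash
python3 -c "
from plan import *
plan([(644.5,60.1,170,1.486,45,0),(644.5,60.1,106,1.486,45,1)])"
```

```text
now [ 444.4 -308.3  203. ] th 1.487 tilt [ 0.0001 -0.0001] gap 45.0 t 32.2 q7 [0.81 0.3 ]
[[0.85, 0.35, 0.05, 0, 0, 0.0, 45], [0.85, 0.4, 0.1, 0, 0, 0.0, 45], [0.85, 0.35, 0.05, 0, 0, 0.0, 45], [0.85, 0.4, 0.1, 0, 0, 0.0, 45], [0.85, 0.35, 0.05, 0, 0, 0.0, 45], [0.85, 0.4, 0.1, 0, 0, 0.0, 45], [0.85, 0.35, 0.05, 0, 0, 0.0, 45], [0.85, 0.4, 0.1, 0, 0, 0.0, 45]]
[[0.9, 0.35, 0.05, 0, 0, 0.0, 45], [0.85, 0.4, 0.1, 0, 0, 0.0, 45], [0.85, 0.35, 0.05, 0, 0, 0.0, 45], [0.85, 0.4, 0.1, 0, 0, 0.0, 45], [0.85, 0.35, 0.05, 0, 0, 0.0, 45], [0.85, 0.4, 0.1, 0, 0, 0.0, 45], [0.85, 0.37, 0.05, 0, 0, 0.01, 45], [0.0, 0.0, 0.7, 0, 0, 0.0, 45]]
[[0.0, 0.0, 0.7, 0, 0, 0.0, 45], [0.0, 0.0, 0.73, 0, 0, 0.0, 45], [0, 0, 0, 0, 0, 0, 45]]
end [644.5  60.2 106.1] 1.486
```

Request:
arm_command --pt "0.85 0.35 0.05 0 0 0 45" --pt "0.85 0.4 0.1 0 0 0 45" --pt "0.85 0.35 0.05 0 0 0 45" --pt "0.85 0.4 0.1 0 0 0 45" --pt "0.85 0.35 0.05 0 0 0 45" --pt "0.85 0.4 0.1 0 0 0 45" --pt "0.85 0.35 0.05 0 0 0 45" --pt "0.85 0.4 0.1 0 0 0 45"

```text
time_s: 33.05
ee_pos: [551.5, -111.7, 185.0]
eef_rot: [0.0, 0.736, 0.677, 0.0]
force: [-0.1, -0.6, -0.8]
finger_gap: 44.9
grip_force: 0.0
```

Request:
arm_command --pt "0.9 0.35 0.05 0 0 0 45" --pt "0.85 0.4 0.1 0 0 0 45" --pt "0.85 0.35 0.05 0 0 0 45" --pt "0.85 0.4 0.1 0 0 0 45" --pt "0.85 0.35 0.05 0 0 0 45" --pt "0.85 0.4 0.1 0 0 0 45" --pt "0.85 0.35 0.05 0 0 0 45" --pt "0 0 0 0 0 0 45"

```text
time_s: 33.85
ee_pos: [644.5, 65.1, 169.6]
eef_rot: [-0.001, 0.735, 0.679, 0.001]
force: [-0.2, 0.7, -0.6]
finger_gap: 45.0
grip_force: 0.0
```

```bash
python3 -c "
from plan import *
plan([(644.5,60.1,106,1.486,45,2)])"
```

```text
now [644.5  65.1 169.6] th 1.492 tilt [0.0001 0.0029] gap 45.0 t 33.9 q7 [ 0.13 -0.46]
[[-0.05, 0.0, 0.7, 0, 0, 0.0, 45], [-0.05, 0.0, 0.7, 0, 0, 0.05, 45], [-0.07, 0.01, 0.72, 0, 0, 0.0, 45], [0, 0, 0, 0, 0, 0, 45], [0, 0, 0, 0, 0, 0, 45]]
end [644.4  60.  106. ] 1.486
```

Request:
arm_command --pt "0 0 0.7 0 0 0 45" --pt "0 0 0 0 0 0 45" --pt "0 0 0 0 0 0 45"

```text
time_s: 34.15
ee_pos: [643.5, 59.1, 148.8]
eef_rot: [-0.0, 0.737, 0.676, -0.001]
force: [0.5, -0.3, -0.1]
finger_gap: 44.8
grip_force: 0.0
```

```bash
python3 -c "
from plan import *
plan([(644.5,60.1,105,1.486,45,2)])"
```

```text
now [643.5  59.1 148.8] th 1.486 tilt [-0.0012 -0.0006] gap 44.8 t 34.1 q7 [ 0.13 -0.47]
[[0.0, 0.0, 0.75, 0, 0, 0.0, 45], [0.04, 0.03, 0.71, 0, 0, 0.0, 45], [0, 0, 0, 0, 0, 0, 45], [0, 0, 0, 0, 0, 0, 45]]
end [644.5  60.2 105. ] 1.486
```

Request:
arm_command --pt "0 0 0.75 0 0 0 45" --pt "0 0 0.7 0 0 0 45" --pt "0 0 0 0 0 0 45" --pt "0 0 0 0 0 0 45" --pt "0 0 0 0 0 0 45"

```text
time_s: 34.65
ee_pos: [644.9, 60.0, 107.1]
eef_rot: [0.001, 0.736, 0.677, 0.001]
force: [-0.3, -0.3, 0.5]
finger_gap: 45.1
grip_force: 0.0
```

Request:
arm_command --pt "0 0 0 0 0 0 5" --pt "0 0 0 0 0 0 5" --pt "0 0 0 0 0 0 5" --pt "0 0 0 0 0 0 5" --pt "0 0 0 0 0 0 5" --pt "0 0 0 0 0 0 5" --pt "0 0 0 0 0 0 5"

```text
time_s: 35.35
ee_pos: [644.0, 60.1, 105.6]
eef_rot: [0.0, 0.736, 0.677, 0.0]
force: [-0.7, 0.8, 1.5]
finger_gap: 13.7
grip_force: 30.0
```

Request:
arm_command --pt "0 0 -0.15 0 0 0 5" --pt "0 0 -0.15 0 0 0 5" --pt "-0.12 0 0 0 0 0 5" --pt "0 0 0 0 0 0 5" --pt "0 0 0 0 0 0 5"

```text
time_s: 35.85
ee_pos: [643.6, 56.1, 114.3]
eef_rot: [0.0, 0.736, 0.677, -0.0]
force: [-0.6, 0.2, -0.6]
finger_gap: 13.8
grip_force: 30.0
```

Request:
arm_command --pt "0 0 0.15 0 0 0 5" --pt "0 0 0.1 0 0 0 5" --pt "0 0 0.05 0 0 0 5" --pt "0 0 0 0 0 0 5" --pt "0 0 0 0 0 0 5" --pt "0 0 0 0 0 0 5"

```text
time_s: 36.45
ee_pos: [643.5, 56.5, 105.6]
eef_rot: [-0.0, 0.736, 0.677, -0.0]
force: [-2.9, -0.7, 5.2]
finger_gap: 14.1
grip_force: 30.0
```

Seated (upward force 5 N). I'll release and retreat well clear.

Request:
arm_command --pt "0 0 0 0 0 0 20" --pt "0 0 0 0 0 0 30" --pt "0 0 0 0 0 0 45" --pt "0 0 0 0 0 0 45" --pt "0 0 -0.3 0 0 0 45" --pt "0 0 -0.9 0 0 0 45" --pt "0 0 -1 0 0 0 45" --pt "0 0 -1 0 0 0 45"

```text
time_s: 37.25
ee_pos: [643.6, 56.6, 203.0]
eef_rot: [-0.0, 0.736, 0.677, 0.0]
force: [1.2, -0.2, 0.4]
finger_gap: 45.2
grip_force: 0.0
```

Request:
arm_command --pt "-0.5 -0.9 0 0 0 0 45" --pt "-0.5 -0.9 0 0 0 0 45" --pt "-0.5 -0.9 0 0 0 0 45" --pt "-0.5 -0.9 0 0 0 0 45" --pt "-0.9 -0.5 0 0 0 0 45" --pt "-0.9 -0.5 0 0 0 0 45" --pt "-0.9 -0.5 0 0 0 0 45" --pt "-0.9 -0.5 0 0 0 0 45"

```text
time_s: 38.05
ee_pos: [461.5, -97.7, 202.3]
eef_rot: [0.001, 0.736, 0.677, 0.0]
force: [0.1, -0.7, 1.2]
finger_gap: 44.8
grip_force: 0.0
```

Request:
arm_command --pt "-0.9 0 0 0 0 0 45" --pt "-0.9 0 0 0 0 0 45" --pt "-0.9 0 0 0 0 0 45" --pt "-0.9 0 0 0 0 0 45" --pt "-0.9 0 0 0 0 0 45" --pt "-0.9 0 0 0 0 0 45" --pt "0 0 0 0 0 0 45" --pt "0 0 0 0 0 0 45"

```text
time_s: 38.85
ee_pos: [448.5, -258.4, 201.9]
eef_rot: [0.0, 0.737, 0.676, 0.0]
force: [-0.8, 0.9, -0.7]
finger_gap: 44.7
grip_force: 0.0
```

```bash
python3 -c "
from see import *
for k in range(2): see('roof',[644.6,59.8,-.09],53,'r4')
# house corner edges check: draw house model too
C=cap('scene')
im=cv2.resize(C['pixels'][:,:,::-1],None,fx=S,fy=S,interpolation=cv2.INTER_CUBIC); draw(im,C,'house',[643.7,58.8,-.085],8,col=(0,255,0))
draw(im,C,'signal_box',[627.6,-122,-.1]); draw(im,C,'water_tower',[661.5,244.6,0.]); draw(im,C,'wagon',[448,170,-.49])
im=im[175*S:350*S,215*S:500*S]; cv2.imwrite('pics/fin.png',cv2.resize(im,(798,490),interpolation=cv2.INTER_AREA))
print(bot.get_obs()['ee_pos'])"
```

```text
roof top [644.934  60.34   -0.071] [0.96] 0.84
roof scene [639.626  57.896  -0.096] [0.94] 0.71
BOTH [643.265  59.95   -0.086] [0.93 0.87]
roof top [645.039  61.466  -0.081] [0.95] 0.61
roof scene [639.501  58.078  -0.086] [0.94] 0.97
BOTH [643.393  59.937  -0.084] [0.93 0.87]
[ 448.631 -257.806  201.512]
```

View pics/fin.png

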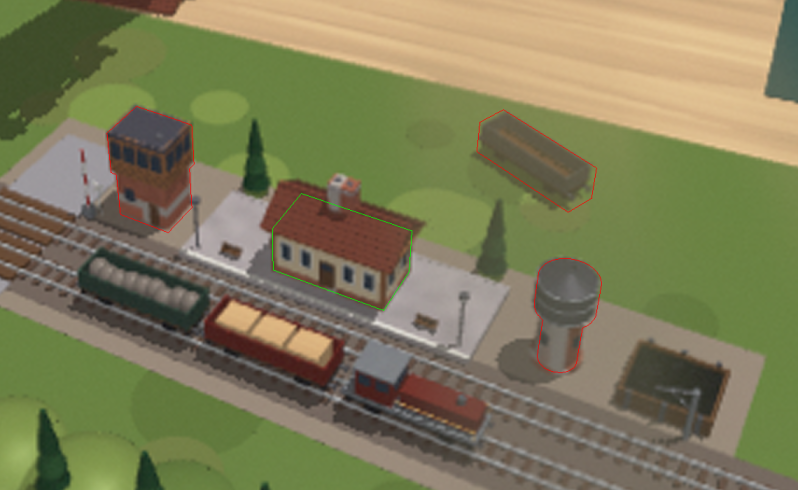

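The final picture shows the house under its roof at (340,240), in its fitted outline. The signal box at (150,170), tower at (568,315), wagon and both firs stand where they should. The roof is within about 1–2 mm of the house, so I'll hand in.

```bash
python3 -c "
from station import bot
print(bot.job_done())"
```

```text
the job is handed in; nothing more can be done
None
```

The station is set out and handed in at about 39 s of the 102 s allowed; the hand-in gave no verdict, but the last camera fits had the house, roof, signal box and water tower upright and within a few millimetres of their targets, with the wagon and firs unmoved.

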